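# Pack the whetstones away in their slide-lid case

## Task

Pack the sharpening stones away: lay the stone from the chopping board squarely on top of the other two, and slide the case's lid open as far as it goes. Pick the three stones up together as one pile and tilt it into the case, the end nearest the pulled-out lid first and in under its edge, until the pile lies flat on the bottom; then slide the lid fully shut. The stones are brittle, so do not drop them, and leave the scissors, mugs, salt shaker and spoon where they are.

Things in the scene. Friction and masses are not known exactly. Their poses are not given: they have to be found in the camera images.
- stone_bottom: whetstone, a plain flat slab 120 x 58 x 9 mm in two layers, grey and pale, about 0.17 kg; the three are alike. Origin: centre of its underside; x along its length, y across, z up. It lies flat on the worktop, the lower one of a pile of two.
- stone_middle: whetstone, a plain flat slab 120 x 58 x 9 mm in two layers, grey and pale, about 0.17 kg; the three are alike. Origin: centre of its underside; x along its length, y across, z up. It lies on stone_bottom, roughly squared to it (up to 2 mm and 0.03 rad off): together the pile of two is 18 mm high; with the third stone it is 27 mm.
- stone_loose: whetstone, a plain flat slab 120 x 58 x 9 mm in two layers, grey and pale, about 0.17 kg; the three are alike. Origin: centre of its underside; x along its length, y across, z up. It lies flat on the chopping board, underside 22 mm above the worktop, and goes on top of stone_middle.
- case: pale wooden slide-lid case, 152 (x) x 80 (y) x 59 mm high, fast to the worktop. Origin: centre of its underside, on the worktop. x runs along its length, from the end over which the lid slides out (-x end, nearer the robot) to the closed end. Walls 9 mm thick; the -x end wall is 50 mm high (the lid rides over it), the +x end wall 59 mm.
- bay (a point): centre of the floor of the case's one bay, on the case's middle, 10 mm above the worktop; axes as the case's. The bay is 134 (x) x 62 mm (y), open at the top, 40 mm deep to the underside of the lid. The pile of three fits with 2 mm to spare at each side and 14 mm in all lengthwise.
- side_gap (a point): middle of the gap for fingers in the case's +y long side (the -y side has the same), at floor level, 10 mm above the worktop: 9 mm on the +x side of the case's middle, 78 mm wide, open at the top and right through the wall; its lower corners are eased, which leaves 62 mm at the bottom.
- lid_edge (a point): middle of the lid's +x edge, on its underside, 50 mm above the worktop. At the stop this edge still covers the first 24 mm of the bay from the -x wall, so a stone cannot go down level: the pile passes at about 23 deg (3 mm spare all round; not under 20), its -x end down first, in along the floor under this edge, then the +x end comes down.
- lid (a joint): sliding lid of the case, a panel 143 x 68 mm, 6 mm thick, its top face 56 mm above the worktop, running in grooves; it stays where it is left and moves at about 2 N. 0 = fully shut; grows as the lid slides out along the case's -x; 0.110 = pulled out to its stop, where it stays captive.
- lid_pull (a point): centre of the lid's pull, a straight bar 12 mm (x) x 50 mm (y) x 14 mm high standing on the lid's top face (56 to 70 mm above the worktop). It moves with the lid: 18 mm on the +x side of the case's middle when shut, 92 mm on its -x side at the stop.
- board: wooden chopping board, 340 x 220 x 22 mm, fast to the worktop; origin: centre of its underside, y along its 340 mm length.
- scissors: kitchen scissors with blue handles, 199 x 87 x 9 mm, lying shut across the near end of the chopping board; leave alone. Origin: underside, middle.
- mug_orange: orange mug, 101 mm high; leave alone. Origin: underside, middle.
- mug_white: white mug, 95 mm high; leave alone. Origin: underside, middle.
- salt_shaker: glass salt shaker, 44 mm wide, 90 mm high, behind the case; leave alone. Origin: underside, middle.
- table_spoon: steel table spoon, 191 mm long; leave alone. Origin: underside, middle.

How it is judged:
By the outcome, as a careful person would: the job done as asked, in the order asked, and still so for the second after the job is handed in, with the robot touching nothing.
It also fails if it takes over 72 s, if anything falls off the work surface, if the arm or the gripper's body presses on something with over 40 N, if the wrist force passes 120 N, or if a joint passes its speed limit or range.

## Robot

A 7-joint arm with a two-finger parallel gripper is mounted at the origin on a cart in front of the work surface, level with it; the furniture and walls round the work are solid. World frame = base frame: x ahead of the robot, y to its left, z up, the work surface at z = 0. Lengths are in m, angles in rad, forces in N, time in s.
With the tool pointing down it reaches from about 0.4 to 0.85 m from the base axis. Payload 10.4 kg.
Tool frame: the origin (TCP) lies on the centre line of the jaws, within the pads' length; the fingertips stand 22 mm ahead of it and the grasp point (between the pads) lies 3 mm ahead of it; z points along the fingers, y is the line along which they close (so a half turn about z gives the same grasp; the last joint's range is limited). The gripper opens to 87 mm and grips with 3 to 60 N. Pads are 19 mm wide; open, the fingers measure 117 mm over their backs; the gripper's body (75 mm by 190 mm) begins 51 mm behind the grasp point.
Start: joints at [1.289, 0.332, -0.065, 1.46, 0.022, 1.35, -0.088], TCP at [0.16, -0.604, 0.245] pointing down, gripper open.
Joint ranges: [-2.6, 2.6], [-0.5, 2.12], [-1.47, 1.34], [0.16, 2.42], [-1.27, 4.41], [0.06, 2.06], [-2.6, 2.6]. Speed limits (rad/s): [2.22, 2.22, 2.79, 2.79, 3.14, 3.14, 3.14].

## Interface

Orientations are given as a unit quaternion [x, y, z, w].
In Python, from bench import r, camrig, read_state gives the robot as it stands (r), with the cameras (camrig) and the readings as plain functions.
- The arm moves only by the tool jog_arm, called after "Emit:" as name(argument=value, ...), one argument or row to a line, values as JSON. Schema: {"type":"object","properties":{"ticks":{"type":"array","items":{"type":"object","properties":{"trans":{"type":"array","items":{"type":"number"},"minItems":3,"maxItems":3},"spin":{"type":"number"},"aperture":{"type":"number"}},"additionalProperties":false,"required":["aperture"]},"minItems":1,"maxItems":12},"squeeze":{"type":"number"},"only":{"type":"string"},"quiet":{"type":"boolean"},"lines":{"type":"string"}},"required":["ticks"],"additionalProperties":false}. ticks is a list of rows, 1 to 12 of them, each an object with the fields trans (a list: dx, dy, dz in normalised numbers (1 is 0.6 m)), spin (a turn about the tool's z in a scale on which 1.0 is 90 degrees), aperture (the finger opening in m); a field left out counts as zero (the opening has to be given); each row is the pose to reach, as a shift and turn from the pose commanded when the call began, along the tool's axes at that moment; what a row does not reach only later rows make up. A row lasts 1/10 s, in which the tool goes at most 0.05 m and 0.15 rad, less where a joint would pass 70% of its speed; a pose out of reach is approached as far as the arm can. The fingers move at their own pace and stop on an object; squeeze is the grip in N (left out, the last holds). Time passes only in rows, so rows that do not move let the fingers close. The tool returns the time, the measured TCP pose, the force, the opening and the grip force at its end. only (a regular expression) keeps the lines of the reply that match it, lines (a string "A,B") keeps lines A to B, and quiet returns only ok. A shift or turn number past 1, either way, is cut back to 1. Input that does not fit is refused with a message, and nothing moves.
- read_state(): the state, without advancing time (a new reading comes with each control period).
- camrig.camera(name): name is "scene" or "top"; returns a dict with "img" (400x640x3 uint8, red, green, blue), "fx", "fy", "cx", "cy" (pixels), "k1" (the pictures are not rectified: a ray, as slopes to the right and down, at radius r is drawn at 1 + k1 r^2 times it, then the intrinsics apply), "pose" (4x4, takes a point from camera to world coordinates). Camera axes: x right, y down, z forward; pixel columns grow to the right and rows downward; lengths in m; the calibration is good to about 2 mm. A picture is of the moment at which its call begins. There is no depth.
- r.close_job(): hands the job in; it is judged then, once.
The state is a dict: "time": time; "joint_positions": joint angles; "joint_vel": joint speeds; "joint_torque": joint torques, N m; "ee_pos": TCP position; "eef_rot": TCP orientation; "ft_force": force on the tool from outside, world axes, zero at the start; "torque": the same for the moment, N m; "width": finger opening in m; "grip_force": force on a finger pad.
Only numpy, scipy, OpenCV 4.12 (cv2) and the standard library are available. Lean on these libraries where they do the work, as an engineer would, in place of code of your own. Each camera call takes 0.05 s, during which the arm holds its last target. There are 200 camera calls.

## Working session

There is one attempt and no reset: what is moved stays moved. The work goes in short steps, Python scripts to look and compute and a tool call to move; the robot and the scene stay as the last step left them, time stands still between calls to the robot, and variables do not carry over. Pictures are saved under pics/ and viewed, at most 10 in all, crops included, and the job is handed in when it is done.

```bash
ls; mkdir -p pics; python3 - <<'E'
from bench import r, camrig, read_state
import cv2,numpy as np
for n in ("scene","top"):
    c=camrig.camera(n); cv2.imwrite(f"pics/{n}0.png",c["img"][:,:,::-1]); print(n,c["fx"],c["fy"],c["cx"],c["cy"],c["k1"],np.round(c["pose"],4).tolist())
s=read_state(); print(s["time"],s["ee_pos"],s["eef_rot"],s["width"])
E
```

```text
bench.py
pics
scene 456.314884361074 456.314884361074 325.8323331896887 200.54974907871284 -0.016051705963998155 [[0.9867, -0.0875, 0.1371, 0.3108], [-0.1617, -0.4365, 0.885, -1.4837], [-0.0176, -0.8954, -0.4449, 0.8108], [0.0, 0.0, 0.0, 1.0]]
top 420.2692903893483 420.2692903893483 315.9828575630667 201.08564213434798 -0.1093374172600958 [[0.4486, -0.7558, 0.477, -0.2436], [-0.8936, -0.3705, 0.2535, -0.4311], [-0.0149, -0.54, -0.8416, 1.4435], [0.0, 0.0, 0.0, 1.0]]
0.1 [ 0.15985447 -0.60388991  0.24386398] [ 9.91639229e-01  1.29039763e-01 -1.15878892e-04 -6.04087824e-04] 0.08685031235764176
```

View pics/scene0.png

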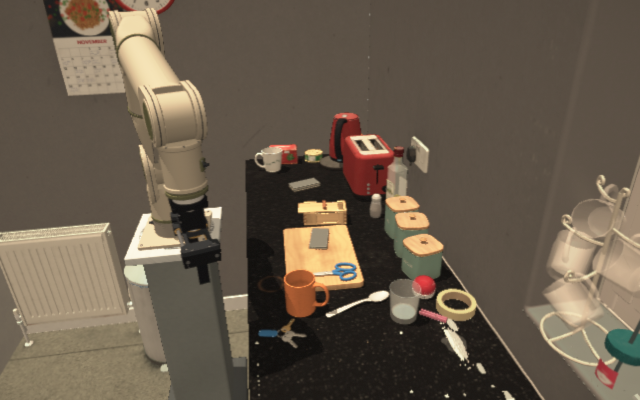

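View pics/top0.png

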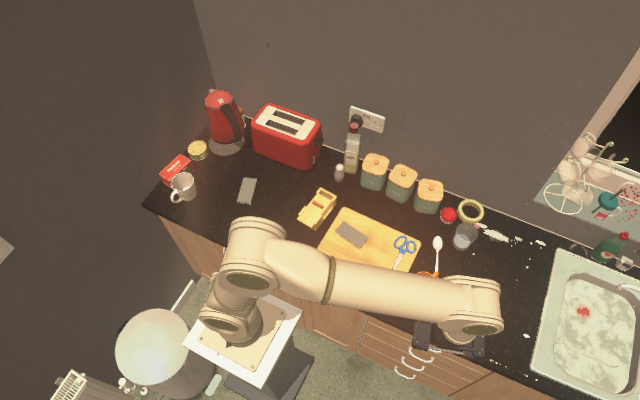

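The scene view shows the pile at about (304,184), the case at (322,212) and the loose stone at (319,238). In the top view they are at (247,190), (317,208) and (352,234). I'll zoom in next.

```bash
python3 - <<'E'
import cv2,numpy as np
a=cv2.imread("pics/top0.png")[165:265,225:385]; b=cv2.imread("pics/scene0.png")[170:260,275:365]
cv2.imwrite("pics/c1.png",cv2.resize(a,None,fx=5,fy=5,interpolation=cv2.INTER_CUBIC))
cv2.imwrite("pics/c2.png",cv2.resize(b,None,fx=6,fy=6,interpolation=cv2.INTER_CUBIC))
E
```

```text
(no output)
```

View pics/c1.png

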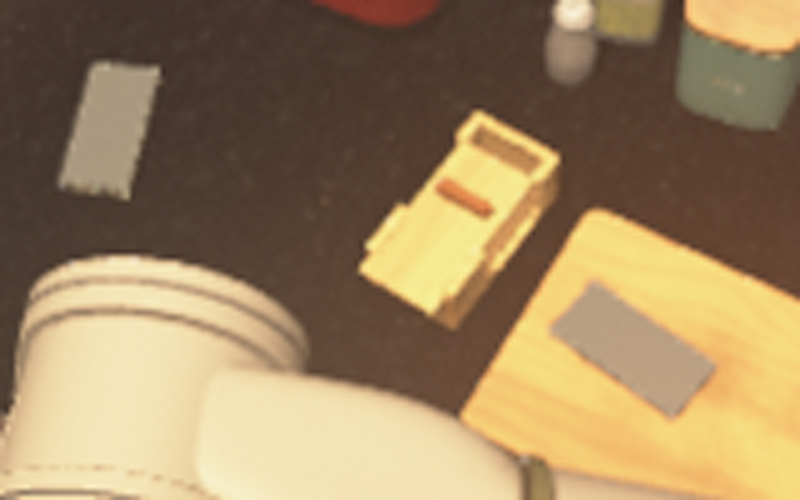

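View pics/c2.png

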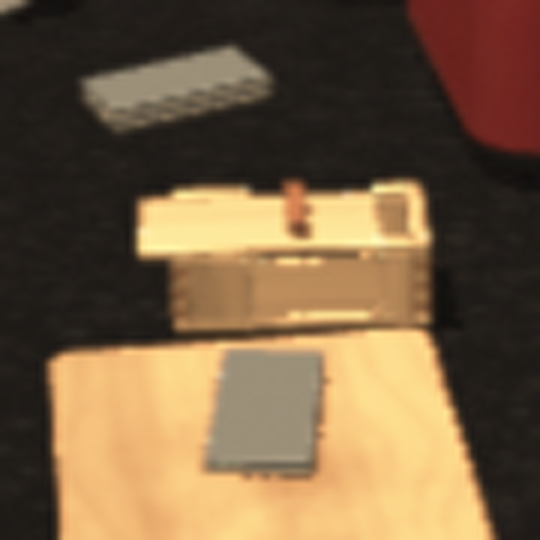

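The crops show the pile top at c1 (110,130), the loose stone at (635,350) and the case's closed end with corners at (477,110) and (560,157). The red pull is at (465,198), so the lid is already partly open. Next I'll compute world poses.

```bash
cat > h.py <<'E'
import numpy as np,cv2
from bench import r, camrig, read_state
def cast(c,px,z):
    px=np.asarray(px,float).reshape(-1,2)
    d=(px-[c["cx"],c["cy"]])/[c["fx"],c["fy"]]; u=d.copy()
    for _ in range(8): u=d/(1+c["k1"]*(u**2).sum(1,keepdims=True))
    P=np.array(c["pose"]); R=np.c_[u,np.ones(len(u))]@P[:3,:3].T
    return (P[:3,3]+R*((z-P[2,3])/R[:,2:]))[:,:2]
def contour(c,roi,fn,up=6):
    x0,y0,x1,y1=roi; I=cv2.resize(c["img"][y0:y1,x0:x1].astype(np.float32),None,fx=up,fy=up,interpolation=cv2.INTER_CUBIC)
    m=fn(I).astype(np.uint8); k=max(cv2.findContours(m,0,1)[0],key=cv2.contourArea)[:,0]
    return (k+.5)/up-.5+[x0,y0]
def rect(c,px,z,L=.12,W=.058):
    w=cast(c,px,z); (cen,sz,a)=cv2.minAreaRect((w*1000).astype(np.float32)); a=np.radians(a)
    if sz[0]<sz[1]: a+=np.pi/2
    ux=np.array([np.cos(a),np.sin(a)]); uy=np.array([-ux[1],ux[0]]); cam=np.array(c["pose"])[:2,3]; o=np.zeros(2)
    for e,l in((ux,L),(uy,W)):
        if (w.mean(0)-cam)@e<0:e=-e
        o+=e*((w@e).max()-l/2)
    return np.round(o,4),round((a+np.pi/2)%np.pi-np.pi/2,4),np.round(sz,1)
E
python3 - <<'E'
from h import *
t=camrig.camera("top"); s=camrig.camera("scene")
print("medians",t["img"][190,247],t["img"][234,352],t["img"][210,300],t["img"][245,345],t["img"][180,290],s["img"][184,304],s["img"][238,319])
dark=lambda I:I.mean(2)>85
grey=lambda I:(I[...,0]-I[...,2]<60)
for c,n,rp,rl in((t,"top",(232,170,262,210),(333,219,372,252)),(s,"scene",(286,175,324,194),(306,226,332,251))):
    print(n,"pile",rect(c,contour(c,rp,dark),.018),"loose",rect(c,contour(c,rl,grey),.031))
U=lambda p,x0,y0,k:(np.array(p)+.5)/k-.5+[x0,y0]
print("endwall t",cast(t,U([(477,110),(560,157)],225,165,5),.059),"lid -x",cast(t,U([(360,270),(440,318)],225,165,5),.056))
print("endwall s",cast(s,U([(432,237),(422,182)],275,170,6),.059),"lid -x",cast(s,U([(137,258),(138,200)],275,170,6),.056))
red=lambda I:(I[...,0]-I[...,1]>55)&(I[...,1]<150)
for c,roi,z in((t,(308,197,328,212),.066),(s,(318,198,332,212),.063)):
    k=contour(c,roi,red); w=cast(c,k,z); print("pull",cv2.minAreaRect((w*1000).astype(np.float32)), w.mean(0))
print("shaker",cast(t,U([(572,80)],225,165,5),0),"mugO s",cast(s,[(300,312)],0),"scis",cast(s,[(345,270),(312,274)],.026))
E
```

```text
medians [171 152 127] [187 159 130] [119  93  64] [246 208 119] [75 56 44] [157 144 121] [156 144 121]
top pile (array([0.4923, 0.2849]), np.float64(0.3259), array([135. ,  63.9])) loose (array([ 0.4789, -0.1948]), np.float64(1.3465), array([115.2,  53.8]))
scene pile (array([0.4907, 0.2841]), np.float64(0.3248), array([132.8,  91. ])) loose (array([ 0.4851, -0.1966]), np.float64(1.3539), array([128.8,  57.8]))
endwall t [[ 0.60977166  0.0024133 ]
 [ 0.59820055 -0.07637084]] lid -x [[ 0.4390407   0.017716  ]
 [ 0.42869287 -0.05618794]]
endwall s [[ 0.60390409 -0.07004918]
 [ 0.61268799  0.00321498]] lid -x [[ 0.42916838 -0.05678965]
 [ 0.43790255  0.0190188 ]]
pull ((525.544677734375, -28.11235809326172), (47.78876876831055, 14.002886772155762), 81.50870513916016) [ 0.52562667 -0.02810045]
pull ((530.6033935546875, -18.029254913330078), (52.87030792236328, 13.669811248779297), 85.23131561279297) [ 0.53009953 -0.01989092]
shaker [[ 0.70884484 -0.03734699]] mugO s [[ 0.38388628 -0.52038108]] scis [[ 0.53356816 -0.38896081]
 [ 0.43486425 -0.39071985]]
```

```bash
cat >> h.py <<'E'
def go(x,y,z,psi):
    s=read_state(); q=s["eef_rot"]; p0=2*np.arctan2(q[1],q[0]); D=np.array([x,y,z])-s["ee_pos"]
    t=(p0-psi+np.pi)%(2*np.pi)-np.pi; c,n=np.cos(p0),np.sin(p0)
    print("go dx %.4f dy %.4f dz %.4f turn %.3f"%(D[0]*c+D[1]*n,D[0]*n-D[1]*c,-D[2],t))
E
python3 - <<'E'
from h import *
t=camrig.camera("top"); s=camrig.camera("scene")
for th in(75,92):
  g=lambda I:(I[...,0]-I[...,2]<th)
  print(th,[rect(c,contour(c,rl,g),.031) for c,rl in((t,(333,219,372,252)),(s,(304,224,334,254)))])
go(.482,-.196,.12,1.35)
E
```

```text
75 [(array([ 0.481 , -0.1935]), np.float64(1.3514), array([118.2,  56.5])), (array([ 0.4845, -0.1953]), np.float64(1.3543), array([132.9,  59.7]))]
92 [(array([ 0.4827, -0.1926]), np.float64(1.3489), array([120.4,  59. ])), (array([ 0.4839, -0.1929]), np.float64(1.3553), array([137.2,  61.7]))]
go dx 0.4158 dy -0.3121 dz 0.1243 turn -1.091
```

The manual's scale: shifts go in shares of 0.6 m and turns go in shares of 90 degrees. Converting my numbers, 0.4175 m / 0.6 = 0.6958, -0.3147 m / 0.6 = -0.5245, -1.091 rad / 1.5708 = -0.6946.

Emit:
jog_arm(
  ticks=[
    {"trans": [0.3333,-0.25,0],"spin": -0.3183,"aperture": 0.087},
    {"trans": [0.3333,-0.25,0],"spin": -0.3183,"aperture": 0.087},
    {"trans": [0.3333,-0.25,0],"spin": -0.3183,"aperture": 0.087},
    {"trans": [0.3333,-0.25,0],"spin": -0.3183,"aperture": 0.087},
    {"trans": [0.3333,-0.25,0],"spin": -0.3183,"aperture": 0.087},
    {"trans": [0.6958,-0.5245,0.1333],"spin": -0.6946,"aperture": 0.087},
    {"trans": [0.6958,-0.5245,0.1333],"spin": -0.6946,"aperture": 0.087},
    {"trans": [0.6958,-0.5245,0.1333],"spin": -0.6946,"aperture": 0.087},
    {"trans": [0.6958,-0.5245,0.1333],"spin": -0.6946,"aperture": 0.087},
    {"trans": [0.6958,-0.5245,0.1333],"spin": -0.6946,"aperture": 0.087},
    {"trans": [0.6958,-0.5245,0.1333],"spin": -0.6946,"aperture": 0.087},
    {"trans": [0.6958,-0.5245,0.1333],"spin": -0.6946,"aperture": 0.087},
  ],
  squeeze=20,
)

```text
time: 1.5
ee_pos: [0.4849, -0.188, 0.1634]
eef_rot: [0.778, 0.628, 0.001, -0.001]
ft_force: [-0.2, -0.4, -1.0]
width: 0.0872
grip_force: 0.0
```

```bash
python3 -c "
from h import *
go(.483,-.193,.0455,1.351)"
```

```text
go dx -0.0053 dy -0.0008 dz 0.1179 turn 0.006
```

Converted, 0.1 m / 0.6 = 0.1667, 0.05 m / 0.6 = 0.0833.

Emit:
jog_arm(
  ticks=[
    {"trans": [0,0,0.0833],"aperture": 0.087},
    {"trans": [0,0,0.1667],"aperture": 0.087},
    {"trans": [0,0,0.1667],"aperture": 0.087},
    {"trans": [0,0,0.1667],"aperture": 0.087},
  ],
)

```text
time: 1.9
ee_pos: [0.4829, -0.1935, 0.0654]
eef_rot: [0.781, 0.625, -0.0, -0.0]
ft_force: [1.1, -0.3, 1.2]
width: 0.0872
grip_force: 0.0
```

```bash
python3 -c "
from h import *
go(.483,-.193,.0455,1.351)"
```

```text
go dx 0.0005 dy 0.0000 dz 0.0199 turn -0.002
```

Converted, 0.0195 m / 0.6 = 0.0325.

Emit:
jog_arm(
  ticks=[
    {"trans": [0,0,0.0325],"aperture": 0.087},
    {"trans": [0,0,0.0325],"aperture": 0.087},
    {"trans": [0,0,0.0325],"aperture": 0.05},
    {"trans": [0,0,0.0325],"aperture": 0.05},
    {"trans": [0,0,0.0325],"aperture": 0.05},
    {"trans": [0,0,0.0325],"aperture": 0.05},
    {"trans": [0,0,0.0325],"aperture": 0.05},
    {"trans": [0,0,0.0325],"aperture": 0.05},
  ],
  squeeze=25,
)

```text
time: 2.7
ee_pos: [0.4835, -0.1933, 0.0456]
eef_rot: [0.781, 0.625, 0.0, 0.0]
ft_force: [0.1, -1.0, 5.8]
width: 0.0571
grip_force: 25.0
```

Emit:
jog_arm(
  ticks=[
    {"aperture": 0.05},
    {"trans": [0,0,-0.05],"aperture": 0.05},
    {"trans": [0,0,-0.1],"aperture": 0.05},
    {"trans": [0,0,-0.1667],"aperture": 0.05},
    {"trans": [0,0,-0.1667],"aperture": 0.05},
    {"trans": [0,0,-0.1667],"aperture": 0.05},
  ],
)

```text
time: 3.3
ee_pos: [0.483, -0.1933, 0.1452]
eef_rot: [0.781, 0.625, -0.0, 0.0]
ft_force: [0.7, -0.1, -2.2]
width: 0.0575
grip_force: 25.0
```

```bash
python3 -c "
from h import *
go(.4915,.2845,.1,.325)"
```

```text
go dx 0.4680 dy -0.0965 dz 0.0452 turn 1.025
```

Converted, 0.468 m / 0.6 = 0.78, -0.0965 m / 0.6 = -0.1608, 1.025 rad / 1.5708 = 0.6525.

Emit:
jog_arm(
  ticks=[
    {"trans": [0.78,-0.1608,0],"spin": 0.6525,"aperture": 0.05},
    {"trans": [0.78,-0.1608,0],"spin": 0.6525,"aperture": 0.05},
    {"trans": [0.78,-0.1608,0],"spin": 0.6525,"aperture": 0.05},
    {"trans": [0.78,-0.1608,0],"spin": 0.6525,"aperture": 0.05},
    {"trans": [0.78,-0.1608,0],"spin": 0.6525,"aperture": 0.05},
    {"trans": [0.78,-0.1608,0],"spin": 0.6525,"aperture": 0.05},
    {"trans": [0.78,-0.1608,0],"spin": 0.6525,"aperture": 0.05},
    {"trans": [0.78,-0.1608,0],"spin": 0.6525,"aperture": 0.05},
    {"trans": [0.78,-0.1608,0],"spin": 0.6525,"aperture": 0.05},
    {"trans": [0.78,-0.1608,0],"spin": 0.6525,"aperture": 0.05},
    {"trans": [0.78,-0.1608,0.0333],"spin": 0.6525,"aperture": 0.05},
    {"trans": [0.78,-0.1608,0.05],"spin": 0.6525,"aperture": 0.05},
  ],
)

```text
time: 4.5
ee_pos: [0.4885, 0.2883, 0.1119]
eef_rot: [0.986, 0.165, -0.002, -0.001]
ft_force: [-0.5, -1.0, -2.1]
width: 0.0573
grip_force: 25.0
```

Emit:
jog_arm(
  ticks=[
    {"aperture": 0.05},
    {"aperture": 0.05},
    {"aperture": 0.05},
  ],
)

```text
time: 4.8
ee_pos: [0.4921, 0.2833, 0.1153]
eef_rot: [0.987, 0.161, 0.0, 0.0]
ft_force: [-0.1, 0.7, -2.0]
width: 0.0574
grip_force: 25.0
```

```bash
python3 - <<'E'
from h import *
t=camrig.camera("top"); s=camrig.camera("scene")
a=t["img"][150:230,200:300]; b=s["img"][140:205,270:350]
f=lambda x:cv2.resize(x,(400,400*x.shape[0]//x.shape[1]),interpolation=cv2.INTER_CUBIC)[:320]
a,b=f(a),f(b); h=min(len(a),len(b)); cv2.imwrite("pics/c3.png",np.hstack([a[:h],b[:h]])[:,:,::-1])
go(.4915,.2845,.04,.325)
E
```

```text
go dx -0.0004 dy -0.0009 dz 0.0756 turn -0.002
```

View pics/c3.png

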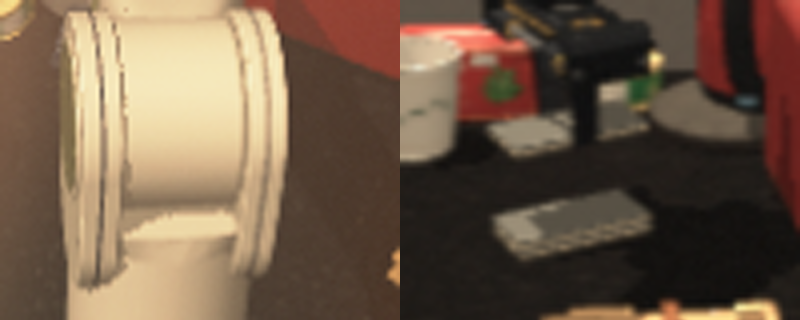

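The right half shows the held stone at c3 (490–648, 110–158), with the pile below it at (492–652, 190–258). The top view is blocked by the arm. I'll compare corners by ray casting.

```bash
python3 - <<'E'
from h import *
s=camrig.camera("scene")
U=lambda p:(np.array(p)-[400,0]+.5)/5-.5+[270,140]
zt=.1153-.0235+.009
e=np.array([np.cos(.325),np.sin(.325)])
for n,p,z in(("held L,LL,R",[(489,128),(514,149),(650,122)],zt),("pile",[(493,220),(514,245),(654,212)],.018)):
    w=cast(s,U(p),z); print(n,np.round(w,4).tolist(),np.round(w@e,4),np.round(w@[-e[1],e[0]],4))
# mask far-ext: pile top contour vs earlier
E
```

```text
held L,LL,R [[0.4261, 0.2864], [0.4421, 0.2366], [0.5594, 0.2721]] [0.4952 0.4945 0.617 ] [0.1354 0.0831 0.0793]
pile [[0.4247, 0.2841], [0.4373, 0.2303], [0.561, 0.2731]] [0.4932 0.488  0.6189] [0.1336 0.0786 0.0797]
```

Converted, 0.071 m / 0.6 = 0.1183, 0.07 m / 0.6 = 0.1167.

Emit:
jog_arm(
  ticks=[
    {"trans": [-0.0008,-0.0008,0.05],"aperture": 0.05},
    {"trans": [-0.0008,-0.0008,0.0917],"aperture": 0.05},
    {"trans": [-0.0008,-0.0008,0.1133],"aperture": 0.05},
    {"trans": [-0.0008,-0.0008,0.1167],"aperture": 0.05},
    {"trans": [-0.0008,-0.0008,0.1183],"aperture": 0.05},
    {"trans": [-0.0008,-0.0008,0.1183],"aperture": 0.05},
  ],
)

```text
time: 5.55
ee_pos: [0.4915, 0.2854, 0.0452]
eef_rot: [0.987, 0.162, 0.001, -0.0]
ft_force: [-0.7, -0.3, -1.7]
width: 0.0575
grip_force: 25.0
```

Emit:
jog_arm(
  ticks=[
    {"trans": [0,0,0.0017],"aperture": 0.05},
    {"trans": [0,0,0.0025],"aperture": 0.05},
    {"trans": [0,0,0.0033],"aperture": 0.05},
    {"trans": [0,0,0.0033],"aperture": 0.05},
  ],
)

```text
time: 5.95
ee_pos: [0.4909, 0.2849, 0.0421]
eef_rot: [0.987, 0.162, 0.0, 0.0]
ft_force: [0.2, 0.1, -2.0]
width: 0.0573
grip_force: 25.0
```

Converted, 0.0012 m / 0.6 = 0.002, 0.0008 m / 0.6 = 0.0013.

Emit:
jog_arm(
  ticks=[
    {"trans": [0,0,0.0007],"aperture": 0.05},
    {"trans": [0,0,0.0013],"aperture": 0.05},
    {"trans": [0,0,0.002],"aperture": 0.05},
    {"trans": [0,0,0.002],"aperture": 0.05},
  ],
)

```text
time: 6.35
ee_pos: [0.4909, 0.285, 0.0419]
eef_rot: [0.987, 0.162, 0.0, 0.0]
ft_force: [-4.1, -3.9, 11.5]
width: 0.0573
grip_force: 25.0
```

Emit:
jog_arm(
  ticks=[
    {"trans": [0,0,0.0007],"aperture": 0.05},
    {"trans": [0,0,0.0007],"aperture": 0.05},
    {"trans": [0,0,0.0007],"aperture": 0.05},
  ],
)

```text
time: 6.65
ee_pos: [0.4909, 0.285, 0.0418]
eef_rot: [0.987, 0.162, 0.0, 0.0]
ft_force: [-6.7, -5.5, 15.9]
width: 0.0572
grip_force: 25.0
```

Converted, 0.016 m / 0.6 = 0.0267, -0.0012 m / 0.6 = -0.002.

Emit:
jog_arm(
  ticks=[
    {"trans": [0,0,-0.002],"aperture": 0.05},
    {"trans": [0,0,-0.002],"aperture": 0.075},
    {"trans": [0,0,-0.002],"aperture": 0.075},
    {"trans": [0,0,-0.002],"aperture": 0.075},
    {"trans": [0,0,0.0267],"aperture": 0.075},
    {"trans": [0,0,0.0267],"aperture": 0.075},
    {"trans": [0,0,0.0267],"aperture": 0.05},
    {"trans": [0,0,0.0267],"aperture": 0.05},
    {"trans": [0,0,0.0267],"aperture": 0.05},
    {"trans": [0,0,0.0267],"aperture": 0.05},
  ],
  squeeze=12,
)

```text
time: 7.65
ee_pos: [0.4907, 0.2844, 0.024]
eef_rot: [0.987, 0.162, -0.0, 0.0]
ft_force: [-0.3, -0.7, -3.6]
width: 0.0584
grip_force: 12.0
```

Emit:
jog_arm(
  ticks=[
    {"aperture": 0.08},
    {"aperture": 0.08},
    {"trans": [0,0,-0.0833],"aperture": 0.08},
    {"trans": [0,0,-0.1667],"aperture": 0.08},
    {"trans": [0,0,-0.1667],"aperture": 0.08},
  ],
)

```text
time: 8.15
ee_pos: [0.4936, 0.2877, 0.1313]
eef_rot: [0.987, 0.162, 0.005, -0.002]
ft_force: [-0.1, 0.6, -0.3]
width: 0.0794
grip_force: 0.0
```

```bash
python3 -c "
from h import *
go(.528,-.024,.082,-.143)"
```

```text
go dx -0.0670 dy 0.3064 dz 0.0493 turn 0.468
```

Converted, 0.3064 m / 0.6 = 0.5107, -0.066 m / 0.6 = -0.11, 0.468 rad / 1.5708 = 0.2979.

Emit:
jog_arm(
  ticks=[
    {"trans": [-0.11,0.5107,-0.0167],"spin": 0.2979,"aperture": 0.08},
    {"trans": [-0.11,0.5107,-0.0167],"spin": 0.2979,"aperture": 0.08},
    {"trans": [-0.11,0.5107,-0.0167],"spin": 0.2979,"aperture": 0.08},
    {"trans": [-0.11,0.5107,-0.0167],"spin": 0.2979,"aperture": 0.08},
    {"trans": [-0.11,0.5107,-0.0167],"spin": 0.2979,"aperture": 0.08},
    {"trans": [-0.11,0.5107,-0.0167],"spin": 0.2979,"aperture": 0.08},
    {"trans": [-0.11,0.5107,-0.0167],"spin": 0.2979,"aperture": 0.08},
    {"trans": [-0.11,0.5107,-0.0167],"spin": 0.2979,"aperture": 0.08},
    {"trans": [-0.11,0.5107,-0.0167],"spin": 0.2979,"aperture": 0.08},
    {"trans": [-0.11,0.5107,-0.0167],"spin": 0.2979,"aperture": 0.08},
  ],
)

```text
time: 9.15
ee_pos: [0.526, -0.0243, 0.1345]
eef_rot: [0.998, -0.07, 0.0, -0.0]
ft_force: [0.6, -0.2, 0.2]
width: 0.0797
grip_force: 0.0
```

```bash
python3 - <<'E'
from h import *
go(.528,-.024,.08,-.143)
c=camrig.camera("top"); d=[180,230,130,220]
b=c["img"][d[0]:d[1],d[2]:d[3]]
s=camrig.camera("scene"); a=s["img"][150:240,270:390]
cv2.imwrite("pics/c4.png",cv2.resize(a,None,fx=6,fy=6,interpolation=cv2.INTER_CUBIC)[:,:,::-1])
E
```

```text
go dx 0.0019 dy -0.0005 dz 0.0545 turn 0.003
```

View pics/c4.png

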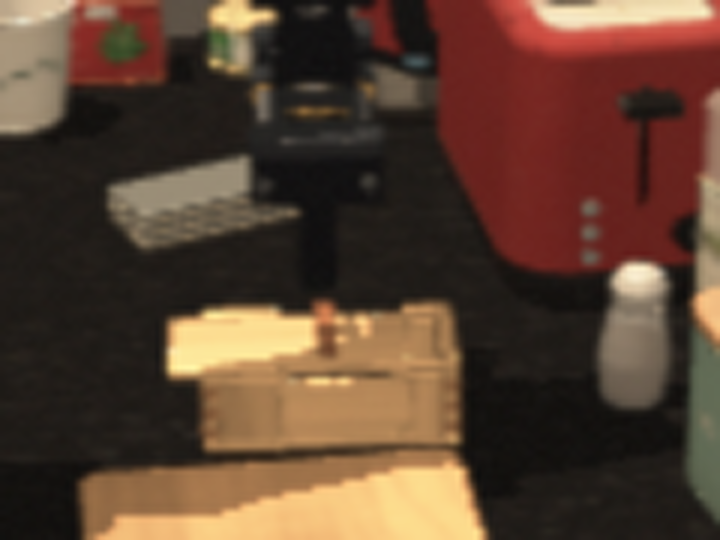

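The finger hangs above the pull at c4 (325,325), and the three-stone pile at (180,205) looks square. I'll go down and grip the bar.

Converted, 0.054 m / 0.6 = 0.09, 0.002 m / 0.6 = 0.0033, 0.003 rad / 1.5708 = 0.0019.

Emit:
jog_arm(
  ticks=[
    {"trans": [0.0033,-0.0008,0.0667],"spin": 0.0019,"aperture": 0.08},
    {"trans": [0.0033,-0.0008,0.09],"spin": 0.0019,"aperture": 0.08},
    {"trans": [0.0033,-0.0008,0.09],"spin": 0.0019,"aperture": 0.08},
    {"trans": [0.0033,-0.0008,0.09],"spin": 0.0019,"aperture": 0.045},
    {"trans": [0.0033,-0.0008,0.09],"spin": 0.0019,"aperture": 0.045},
    {"trans": [0.0033,-0.0008,0.09],"spin": 0.0019,"aperture": 0.045},
    {"trans": [0.0033,-0.0008,0.09],"spin": 0.0019,"aperture": 0.045},
    {"trans": [0.0033,-0.0008,0.09],"spin": 0.0019,"aperture": 0.045},
    {"trans": [0.0033,-0.0008,0.09],"spin": 0.0019,"aperture": 0.045},
  ],
  squeeze=15,
)

```text
time: 10.15
ee_pos: [0.5283, -0.0278, 0.081]
eef_rot: [0.997, -0.074, 0.0, 0.001]
ft_force: [-1.8, -5.1, 4.5]
width: 0.05
grip_force: 15.0
```

```bash
python3 -c "
from bench import r, camrig, read_state
s=read_state(); print(s['ft_force'],s['torque'])"
```

```text
[-1.78446594 -5.07615559  4.54417915] [-1.25445366  0.41214069  0.07234637]
```

Converted, 0.0038 m / 0.6 = 0.0063, 0.002 m / 0.6 = 0.0033, 0.005 rad / 1.5708 = 0.0032.

Emit:
jog_arm(
  ticks=[
    {"trans": [0,0.0033,0],"spin": 0.0019,"aperture": 0.045},
    {"trans": [0,0.0063,0],"spin": 0.0032,"aperture": 0.045},
    {"trans": [0,0.0063,0],"spin": 0.0032,"aperture": 0.045},
    {"trans": [0,0.0063,0],"spin": 0.0032,"aperture": 0.045},
  ],
  squeeze=25,
)

```text
time: 10.55
ee_pos: [0.5282, -0.0281, 0.081]
eef_rot: [0.997, -0.075, 0.001, -0.001]
ft_force: [0.5, 5.5, 3.4]
width: 0.0497
grip_force: 25.0
```

```bash
python3 -c "
from bench import r, camrig, read_state
import numpy as np
s=read_state(); print(s['ee_pos'],s['eef_rot'],s['torque'])"
```

```text
[ 0.52824061 -0.02806002  0.08099123] [ 9.97213764e-01 -7.45862251e-02  7.60744902e-04 -1.01291021e-03] [ 0.96337936 -0.18465753  0.11051847]
```

Emit:
jog_arm(
  ticks=[
    {"trans": [-0.025,0,0],"aperture": 0.045},
    {"trans": [-0.05,0,0],"aperture": 0.045},
    {"trans": [-0.075,0,0],"aperture": 0.045},
    {"trans": [-0.1,0,0],"aperture": 0.045},
    {"trans": [-0.125,0,0],"aperture": 0.045},
    {"trans": [-0.1417,0,0],"aperture": 0.045},
    {"trans": [-0.1417,0,0],"aperture": 0.045},
    {"trans": [-0.1417,0,0],"aperture": 0.045},
  ],
)

```text
time: 11.35
ee_pos: [0.4436, -0.0169, 0.0809]
eef_rot: [0.997, -0.075, 0.0, 0.0]
ft_force: [-0.9, 1.8, 7.4]
width: 0.0493
grip_force: 25.0
```

```bash
python3 -c "
from bench import r, camrig, read_state
import numpy as np
s=read_state(); print(s['ee_pos'],s['eef_rot'],s['torque'])"
```

```text
[ 0.44362174 -0.0169446   0.08089644] [ 9.97165084e-01 -7.52446140e-02  1.97898371e-04  6.01735268e-05] [0.14320613 0.32926238 0.1791066 ]
```

Converted, -0.006 m / 0.6 = -0.01, -0.004 m / 0.6 = -0.0067.

Emit:
jog_arm(
  ticks=[
    {"trans": [-0.0033,0,0],"aperture": 0.045},
    {"trans": [-0.0067,0,0],"aperture": 0.045},
    {"trans": [-0.01,0,0],"aperture": 0.045},
    {"trans": [-0.01,0,0],"aperture": 0.045},
  ],
)

```text
time: 11.75
ee_pos: [0.4381, -0.0162, 0.0809]
eef_rot: [0.997, -0.075, 0.001, 0.0]
ft_force: [2.0, 0.8, 7.3]
width: 0.0495
grip_force: 25.0
```

Emit:
jog_arm(
  ticks=[
    {"trans": [-0.005,0,0],"aperture": 0.045},
    {"trans": [-0.005,0,0],"aperture": 0.045},
    {"trans": [-0.005,0,0],"aperture": 0.045},
  ],
)

```text
time: 12.05
ee_pos: [0.4378, -0.0162, 0.0811]
eef_rot: [0.997, -0.075, 0.004, -0.0]
ft_force: [16.1, -1.8, -10.5]
width: 0.0497
grip_force: 25.0
```

Converted, -0.06 m / 0.6 = -0.1, -0.04 m / 0.6 = -0.0667.

Emit:
jog_arm(
  ticks=[
    {"trans": [0.0067,0,0],"aperture": 0.045},
    {"trans": [0.0067,0,0],"aperture": 0.075},
    {"trans": [0.0067,0,0],"aperture": 0.075},
    {"trans": [0.0067,0,0],"aperture": 0.075},
    {"trans": [0.0067,0,-0.0667],"aperture": 0.08},
    {"trans": [0.0067,0,-0.1],"aperture": 0.08},
    {"trans": [0.0067,0,-0.1],"aperture": 0.08},
    {"trans": [0.0067,0,-0.1],"aperture": 0.08},
  ],
)

```text
time: 12.85
ee_pos: [0.4384, -0.0167, 0.1402]
eef_rot: [0.997, -0.076, 0.0, 0.0]
ft_force: [-0.9, 0.1, -0.3]
width: 0.0796
grip_force: 0.0
```

```bash
python3 -c "
from h import *
go(.5115,.2914,.1,.325)"
```

```text
go dx 0.0258 dy -0.3156 dz 0.0402 turn -0.477
```

Converted, -0.3156 m / 0.6 = -0.526, 0.04 m / 0.6 = 0.0667, -0.477 rad / 1.5708 = -0.3037.

Emit:
jog_arm(
  ticks=[
    {"trans": [0.043,-0.526,0.0333],"spin": -0.3037,"aperture": 0.08},
    {"trans": [0.043,-0.526,0.0333],"spin": -0.3037,"aperture": 0.08},
    {"trans": [0.043,-0.526,0.0333],"spin": -0.3037,"aperture": 0.08},
    {"trans": [0.043,-0.526,0.0333],"spin": -0.3037,"aperture": 0.08},
    {"trans": [0.043,-0.526,0.0333],"spin": -0.3037,"aperture": 0.08},
    {"trans": [0.043,-0.526,0.0333],"spin": -0.3037,"aperture": 0.08},
    {"trans": [0.043,-0.526,0.0667],"spin": -0.3037,"aperture": 0.08},
    {"trans": [0.043,-0.526,0.0667],"spin": -0.3037,"aperture": 0.08},
    {"trans": [0.043,-0.526,0.0667],"spin": -0.3037,"aperture": 0.08},
  ],
)

```text
time: 13.75
ee_pos: [0.5105, 0.2912, 0.0987]
eef_rot: [0.987, 0.163, -0.002, 0.0]
ft_force: [0.5, 0.0, 0.1]
width: 0.0799
grip_force: 0.0
```

```bash
python3 - <<'E'
from h import *
go(.5115,.2914,.0235,.325)
t=camrig.camera("top"); s=camrig.camera("scene")
f=lambda x:cv2.resize(x,None,fx=6,fy=6,interpolation=cv2.INTER_CUBIC)
cv2.imwrite("pics/c5.png",np.vstack([f(t["img"][180:235,280:350]),f(s["img"][190:230,285:355])])[:,:,::-1])
E
```

```text
go dx 0.0010 dy 0.0001 dz 0.0752 turn 0.002
```

View pics/c5.png

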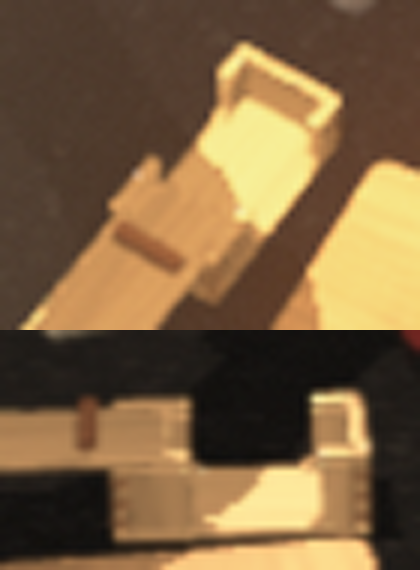

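The view shows the lid pulled out. The closed end's top corners are at c5-top (243,42) and (342,98), and the far-wall gap spans c5-bottom (192–312, ~397).

```bash
python3 - <<'E'
from h import *
t=camrig.camera("top"); s=camrig.camera("scene")
T=lambda p:(np.array(p)+.5)/6-.5+[280,180]; S=lambda p:(np.array(p)-[0,330]+.5)/6-.5+[285,190]
e=np.array([np.cos(.137),-np.sin(.137)]); n=np.array([-e[1],e[0]]); o=np.array([.528,-.028])
for nm,c,p,z in(("T end",t,T([(243,42),(342,98)]),.059),("S end",s,S([(361,391),(371,456)]),.059),("S gap far",s,S([(192,400),(312,395)]),.059),("S gap near bottom",s,S([(200,530),(322,525)]),.01),("T wall-x far",t,T([(150,155),(110,205)]),.059),("pull T",t,T([(148,246)]),.068),("pull S",s,S([(87,425)]),.063)):
    w=cast(c,p,z); print(nm,np.round(w,4).tolist(),"case-ish x",np.round((w-o)@e*1000,1),"y",np.round((w-o)@n*1000,1))
E
```

```text
T end [[0.61, 0.0021], [0.5985, -0.0761]] case-ish x [77.1 76.4] y [ 41.1 -38.1]
S end [[0.6124, 0.0047], [0.601, -0.0812]] case-ish x [79.1 79.6] y [ 43.9 -42.7]
S gap far [[0.5079, 0.0129], [0.5816, 0.0052]] case-ish x [-25.5  48.6] y [37.8 40.2]
S gap near bottom [[0.5004, -0.0632], [0.5732, -0.0713]] case-ish x [-22.5  50.7] y [-38.7 -36.7]
T wall-x far [[0.5037, 0.0168], [0.4589, 0.0224]] case-ish x [-30.2 -75.4] y [41.1 40.4]
pull T [[0.4383, -0.0162]] case-ish x [-90.5] y [-0.6]
pull S [[0.4399, -0.016]] case-ish x [-88.9] y [-0.2]
```

Converted, 0.0748 m / 0.6 = 0.1247, 0.072 m / 0.6 = 0.12, 0.002 rad / 1.5708 = 0.0013.

Emit:
jog_arm(
  ticks=[
    {"trans": [0.0063,0,0.0833],"spin": 0.0013,"aperture": 0.08},
    {"trans": [0.0063,0,0.12],"spin": 0.0013,"aperture": 0.08},
    {"trans": [0.0063,0,0.1247],"spin": 0.0013,"aperture": 0.08},
    {"trans": [0.0063,0,0.1247],"spin": 0.0013,"aperture": 0.08},
    {"trans": [0.0063,0,0.1247],"spin": 0.0013,"aperture": 0.05},
    {"trans": [0.0063,0,0.1247],"spin": 0.0013,"aperture": 0.05},
    {"trans": [0.0063,0,0.1247],"spin": 0.0013,"aperture": 0.05},
    {"trans": [0.0063,0,0.1247],"spin": 0.0013,"aperture": 0.05},
    {"trans": [0.0063,0,0.1247],"spin": 0.0013,"aperture": 0.05},
    {"trans": [0.0063,0,0.1247],"spin": 0.0013,"aperture": 0.05},
  ],
  squeeze=30,
)

```text
time: 14.95
ee_pos: [0.5157, 0.2929, 0.0264]
eef_rot: [0.987, 0.161, 0.0, 0.0]
ft_force: [-1.0, -1.8, 6.7]
width: 0.0579
grip_force: 30.0
```

Emit:
jog_arm(
  ticks=[
    {"aperture": 0.05},
    {"aperture": 0.05},
    {"aperture": 0.05},
  ],
  squeeze=8,
)

```text
time: 15.25
ee_pos: [0.5157, 0.2929, 0.0264]
eef_rot: [0.987, 0.161, 0.001, 0.0]
ft_force: [-1.1, -1.3, 7.4]
width: 0.0577
grip_force: 8.0
```

Emit:
jog_arm(
  ticks=[
    {"trans": [-0.0017,0,-0.0067],"aperture": 0.05},
    {"trans": [-0.0033,0,-0.0133],"aperture": 0.05},
    {"trans": [-0.005,0,-0.02],"aperture": 0.05},
    {"trans": [-0.005,0,-0.02],"aperture": 0.05},
    {"trans": [-0.005,0,-0.02],"aperture": 0.05},
    {"trans": [-0.005,0,-0.02],"aperture": 0.05},
  ],
)

```text
time: 15.85
ee_pos: [0.5123, 0.2919, 0.0375]
eef_rot: [0.987, 0.161, -0.0, 0.0]
ft_force: [0.2, -1.1, -3.8]
width: 0.0578
grip_force: 8.0
```

```bash
python3 - <<'E'
from h import *
s=read_state(); print(s["ft_force"],s["torque"])
s=camrig.camera("scene")
cv2.imwrite("pics/c6.png",cv2.resize(s["img"][150:210,270:350],None,fx=6,fy=6,interpolation=cv2.INTER_CUBIC)[:,:,::-1])
E
```

```text
[ 0.24876478 -1.05058436 -3.81322958] [ 0.03040746  0.11232473 -0.04896569]
```

View pics/c6.png

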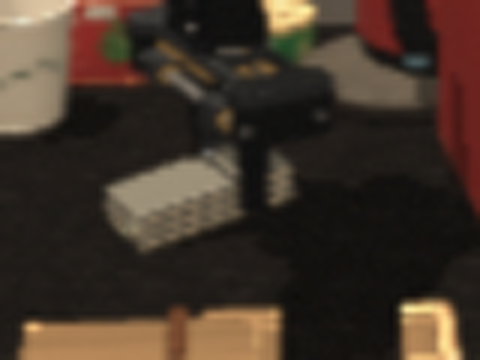

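Picture c6 shows the pile intact, with its left end at (110–140, 190–250). Fz of −3.8 N means the −x end still rests on the table and the pile is pivoting, so I'll continue the arc and then tighten.

The manual's scale: shifts go in shares of 0.6 m and turns go in shares of 90 degrees. Converting my numbers, -0.0245 m / 0.6 = -0.0408, -0.023 m / 0.6 = -0.0383.

Emit:
jog_arm(
  ticks=[
    {"trans": [-0.0025,0,-0.0067],"aperture": 0.05},
    {"trans": [-0.005,0,-0.0133],"aperture": 0.05},
    {"trans": [-0.0075,0,-0.0192],"aperture": 0.05},
    {"trans": [-0.01,0,-0.025],"aperture": 0.05},
    {"trans": [-0.0142,0,-0.0317],"aperture": 0.05},
    {"trans": [-0.0183,0,-0.0383],"aperture": 0.05},
    {"trans": [-0.0183,0,-0.0408],"aperture": 0.05},
    {"trans": [-0.0183,0,-0.0408],"aperture": 0.05},
    {"trans": [-0.0183,0,-0.0408],"aperture": 0.05},
  ],
)

```text
time: 16.8
ee_pos: [0.5021, 0.2885, 0.0622]
eef_rot: [0.987, 0.161, 0.0, -0.0]
ft_force: [0.1, 0.5, -2.3]
width: 0.0578
grip_force: 8.0
```

Emit:
jog_arm(
  ticks=[
    {"aperture": 0.05},
    {"aperture": 0.05},
    {"aperture": 0.05},
  ],
  squeeze=45,
)

```text
time: 17.1
ee_pos: [0.502, 0.2884, 0.0621]
eef_rot: [0.987, 0.161, 0.0, 0.0]
ft_force: [0.1, 0.2, -2.2]
width: 0.0575
grip_force: 45.0
```

Emit:
jog_arm(
  ticks=[
    {"trans": [0,0,-0.05],"aperture": 0.05},
    {"trans": [0,0,-0.1],"aperture": 0.05},
    {"trans": [0,0,-0.1333],"aperture": 0.05},
    {"trans": [0,0,-0.1333],"aperture": 0.05},
    {"trans": [0,0,-0.1333],"aperture": 0.05},
    {"trans": [0,0,-0.1333],"aperture": 0.05},
  ],
)

```text
time: 17.7
ee_pos: [0.5013, 0.2877, 0.1404]
eef_rot: [0.987, 0.161, -0.001, 0.0]
ft_force: [-0.8, -1.1, -3.6]
width: 0.0578
grip_force: 45.0
```

```bash
python3 - <<'E'
from h import *
s=camrig.camera("scene")
cv2.imwrite("pics/c7.png",cv2.resize(s["img"][110:200,270:370],None,fx=6,fy=6,interpolation=cv2.INTER_CUBIC)[:,:,::-1])
go(.5295,-.0279,.2,-.137)
E
```

```text
go dx -0.0737 dy 0.3083 dz -0.0596 turn 0.461
```

View pics/c7.png

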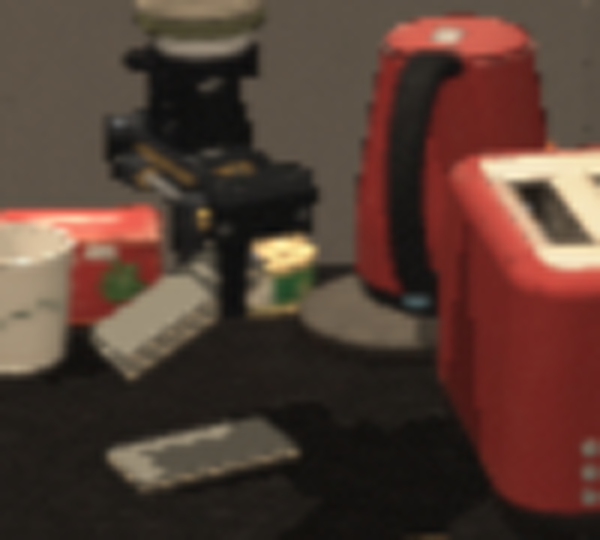

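In c7 only the upper two stones are held, tilted, with their end at (130,375). The bottom stone still lies flat at (200,455), because my fingertips were 4 mm too high. I'll lay the two back by reversing the arc.

Converted, 0.077 m / 0.6 = 0.1283, 0.074 m / 0.6 = 0.1233.

Emit:
jog_arm(
  ticks=[
    {"trans": [0,0,0.05],"aperture": 0.05},
    {"trans": [0,0,0.1],"aperture": 0.05},
    {"trans": [0,0,0.1233],"aperture": 0.05},
    {"trans": [0,0,0.1283],"aperture": 0.05},
    {"trans": [0,0,0.1283],"aperture": 0.05},
    {"trans": [0,0,0.1283],"aperture": 0.05},
  ],
)

```text
time: 18.35
ee_pos: [0.5026, 0.289, 0.0664]
eef_rot: [0.987, 0.161, 0.001, -0.0]
ft_force: [0.1, 0.1, -3.3]
width: 0.0575
grip_force: 45.0
```

Emit:
jog_arm(
  ticks=[
    {"trans": [0.0008,0,0.0033],"aperture": 0.05},
    {"trans": [0.005,0,0.01],"aperture": 0.05},
    {"trans": [0.01,0,0.0183],"aperture": 0.05},
    {"trans": [0.0142,0,0.0267],"aperture": 0.05},
    {"trans": [0.0175,0,0.035],"aperture": 0.05},
    {"trans": [0.02,0,0.0433],"aperture": 0.05},
    {"trans": [0.0222,0,0.0517],"aperture": 0.05},
    {"trans": [0.0233,0,0.0592],"aperture": 0.05},
    {"trans": [0.0233,0,0.06],"aperture": 0.05},
    {"trans": [0.0233,0,0.06],"aperture": 0.05},
  ],
  squeeze=12,
)

```text
time: 19.35
ee_pos: [0.5153, 0.2927, 0.0289]
eef_rot: [0.987, 0.161, -0.0, 0.0]
ft_force: [-0.3, -0.9, -4.5]
width: 0.0582
grip_force: 12.0
```

```bash
python3 -c "
from h import *
s=read_state();print(s['ft_force'])
c=camrig.camera('scene')
cv2.imwrite('pics/c8.png',cv2.resize(c['img'][150:210,270:350],None,fx=6,fy=6,interpolation=cv2.INTER_CUBIC)[:,:,::-1])"
```

```text
[-0.25083542 -0.92164025 -4.50349992]
```

View pics/c8.png

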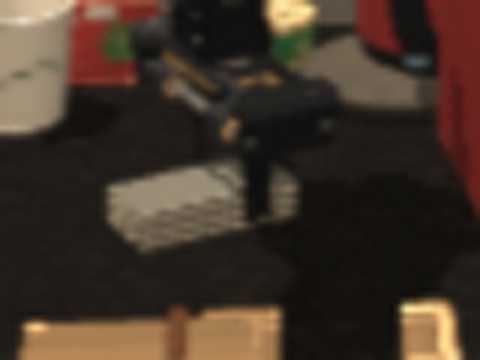

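Picture c8 shows three layers together again, with the left end at (110–140, 190–250). I've used all ten pictures, so from here I rely on numbers.

Converted, 0.002 m / 0.6 = 0.0033, 0.001 m / 0.6 = 0.0017.

Emit:
jog_arm(
  ticks=[
    {"trans": [0,0,0.0017],"aperture": 0.05},
    {"trans": [0,0,0.0033],"aperture": 0.05},
    {"trans": [0,0,0.0033],"aperture": 0.05},
  ],
)

```text
time: 19.7
ee_pos: [0.5156, 0.2929, 0.0279]
eef_rot: [0.987, 0.161, 0.0, 0.0]
ft_force: [-2.0, -2.1, 4.4]
width: 0.0578
grip_force: 12.0
```

Emit:
jog_arm(
  ticks=[
    {"trans": [0,0,0.0017],"aperture": 0.05},
    {"trans": [0,0,0.0025],"aperture": 0.05},
    {"trans": [0,0,0.0025],"aperture": 0.05},
  ],
)

```text
time: 20.0
ee_pos: [0.5159, 0.293, 0.0272]
eef_rot: [0.987, 0.161, 0.001, 0.0]
ft_force: [-3.4, -3.7, 12.6]
width: 0.058
grip_force: 12.0
```

Converted, -0.025 m / 0.6 = -0.0417, 0.0025 m / 0.6 = 0.0042.

Emit:
jog_arm(
  ticks=[
    {"trans": [0,0,-0.0017],"aperture": 0.08},
    {"trans": [0,0,-0.0017],"aperture": 0.08},
    {"trans": [0,0,-0.0017],"aperture": 0.08},
    {"trans": [-0.0417,0,0.0008],"aperture": 0.08},
    {"trans": [-0.0417,0,0.0042],"aperture": 0.08},
    {"trans": [-0.0417,0,0.0042],"aperture": 0.08},
    {"trans": [-0.0417,0,0.0042],"aperture": 0.08},
    {"trans": [-0.0417,0,0.0042],"aperture": 0.08},
  ],
)

```text
time: 20.8
ee_pos: [0.4922, 0.2851, 0.0232]
eef_rot: [0.987, 0.161, 0.0, -0.0]
ft_force: [-0.5, 0.4, 0.8]
width: 0.08
grip_force: 0.0
```

```bash
python3 -c "
from h import *
go(.4910,.2845,.0235,.323)"
```

```text
go dx -0.0013 dy 0.0001 dz -0.0003 turn 0.000
```

Emit:
jog_arm(
  ticks=[
    {"aperture": 0.05},
    {"aperture": 0.05},
    {"aperture": 0.05},
    {"aperture": 0.05},
    {"aperture": 0.05},
  ],
  squeeze=30,
)

```text
time: 21.3
ee_pos: [0.4916, 0.2849, 0.0231]
eef_rot: [0.987, 0.161, 0.0, 0.0]
ft_force: [0.8, 0.4, -0.1]
width: 0.0576
grip_force: 30.0
```

Emit:
jog_arm(
  ticks=[
    {"aperture": 0.08},
    {"aperture": 0.08},
    {"trans": [0,0,-0.0833],"aperture": 0.08},
    {"trans": [0,0,-0.1667],"aperture": 0.08},
    {"trans": [0,0.1667,-0.1667],"aperture": 0.08},
    {"trans": [0,0.4167,-0.1667],"aperture": 0.08},
    {"trans": [0,0.4167,-0.1667],"aperture": 0.08},
    {"trans": [0,0.4167,-0.1667],"aperture": 0.08},
    {"trans": [0,0.4167,-0.1667],"aperture": 0.08},
  ],
)

```text
time: 22.2
ee_pos: [0.5714, 0.0458, 0.1235]
eef_rot: [0.987, 0.161, 0.0, 0.0]
ft_force: [0.4, 0.6, 0.4]
width: 0.0801
grip_force: 0.0
```

```bash
python3 - <<'E'
from h import *
go(.4910,.2845,.0235,.323)
t=camrig.camera("top"); s=camrig.camera("scene"); dark=lambda I:I.mean(2)>85
for c,n,rp in((t,"top",(232,170,262,210)),(s,"scene",(284,168,324,194))):
    k=contour(c,rp,dark); print(n,rect(c,k,.027)); print(np.round(cast(c,cv2.approxPolyDP(k.astype(np.float32)[:,None],.9,True),.027)@np.array([[np.cos(.323),-np.sin(.323)],[np.sin(.323),np.cos(.323)]]),4).tolist())
E
```

```text
go dx -0.0003 dy -0.2519 dz 0.1000 turn 0.001
top (array([0.5064, 0.3294]), np.float64(0.536), array([206.9, 124.3]))
[[0.6421, 0.1705], [0.5672, 0.1775], [0.4453, 0.1462], [0.4613, 0.0275], [0.6551, 0.0695]]
scene (array([0.4909, 0.2882]), np.float64(0.3243), array([146. , 109.5]))
[[0.6163, 0.0943], [0.6093, 0.1461], [0.4948, 0.1424], [0.4736, 0.0939], [0.4711, 0.0559], [0.4909, 0.0371], [0.5135, 0.0407], [0.5118, 0.0567], [0.5261, 0.0372], [0.5497, 0.0405], [0.5513, 0.0548], [0.556, 0.0425], [0.5869, 0.038], [0.5974, 0.071]]
```

Converted, -0.2517 m / 0.6 = -0.4195, 0.0117 m / 0.6 = 0.0195.

Emit:
jog_arm(
  ticks=[
    {"trans": [0.0195,-0.4195,0],"aperture": 0.08},
    {"trans": [0.0195,-0.4195,0],"aperture": 0.08},
    {"trans": [0.0195,-0.4195,0],"aperture": 0.08},
    {"trans": [0.0195,-0.4195,0],"aperture": 0.08},
    {"trans": [0.0195,-0.4195,0],"aperture": 0.08},
    {"trans": [0.0195,-0.4195,0.0333],"aperture": 0.08},
    {"trans": [0.0195,-0.4195,0.0833],"aperture": 0.08},
    {"trans": [0.0195,-0.4195,0.1333],"aperture": 0.08},
    {"trans": [0.0195,-0.4195,0.1633],"aperture": 0.08},
    {"trans": [0.0195,-0.4195,0.1672],"aperture": 0.08},
    {"trans": [0.0195,-0.4195,0.1672],"aperture": 0.08},
    {"trans": [0.0195,-0.4195,0.1672],"aperture": 0.08},
  ],
)

```text
time: 23.5
ee_pos: [0.5023, 0.2904, 0.0231]
eef_rot: [0.987, 0.161, 0.0, -0.0]
ft_force: [-0.3, 0.3, 0.5]
width: 0.0797
grip_force: 0.0
```

Emit:
jog_arm(
  ticks=[
    {"trans": [0,0,0.0005],"aperture": 0.08},
    {"trans": [0,0,0.0005],"aperture": 0.08},
    {"trans": [0,0,0.0005],"aperture": 0.05},
    {"trans": [0,0,0.0005],"aperture": 0.05},
    {"trans": [0,0,0.0005],"aperture": 0.05},
    {"trans": [0,0,0.0005],"aperture": 0.05},
    {"trans": [0,0,0.0005],"aperture": 0.05},
  ],
  squeeze=55,
)

```text
time: 24.2
ee_pos: [0.5022, 0.29, 0.0226]
eef_rot: [0.987, 0.161, 0.0, 0.0]
ft_force: [0.5, -0.5, 1.2]
width: 0.0572
grip_force: 55.3
```

Emit:
jog_arm(
  ticks=[
    {"trans": [0,0,-0.0083],"aperture": 0.05},
    {"trans": [0,0,-0.0167],"aperture": 0.05},
    {"trans": [0,0,-0.0167],"aperture": 0.05},
    {"trans": [0,0,-0.0167],"aperture": 0.05},
    {"trans": [0,0,-0.0167],"aperture": 0.05},
    {"trans": [0,0,-0.0167],"aperture": 0.05},
  ],
)

```text
time: 24.8
ee_pos: [0.5019, 0.2901, 0.0323]
eef_rot: [0.987, 0.161, -0.0, 0.0]
ft_force: [0.2, 1.0, -6.3]
width: 0.0577
grip_force: 55.0
```

```bash
python3 -c "
from h import *
s=read_state();print(s['ft_force'],s['torque'])"
```

```text
[ 0.18627593  1.02345932 -6.34797485] [ 0.01523786 -0.02390871  0.03415797]
```

Converted, -0.09 m / 0.6 = -0.15, -0.06 m / 0.6 = -0.1.

Emit:
jog_arm(
  ticks=[
    {"trans": [0,0,-0.05],"aperture": 0.05},
    {"trans": [0,0,-0.1],"aperture": 0.05},
    {"trans": [0,0,-0.15],"aperture": 0.05},
    {"trans": [0,0,-0.15],"aperture": 0.05},
    {"trans": [0,0,-0.15],"aperture": 0.05},
  ],
)

```text
time: 25.3
ee_pos: [0.5021, 0.29, 0.1221]
eef_rot: [0.987, 0.161, 0.0, 0.0]
ft_force: [-0.2, 0.3, -6.6]
width: 0.0576
grip_force: 55.0
```

```bash
python3 -c "
from h import *
go(.5632,-.0326,.12,-.137)"
```

```text
go dx -0.0447 dy 0.3253 dz 0.0021 turn 0.461
```

Converted, 0.3253 m / 0.6 = 0.5422, 0.28 m / 0.6 = 0.4667, 0.461 rad / 1.5708 = 0.2935.

Emit:
jog_arm(
  ticks=[
    {"trans": [-0.01,0.0667,0],"spin": 0.0382,"aperture": 0.05},
    {"trans": [-0.0183,0.1333,0],"spin": 0.0764,"aperture": 0.05},
    {"trans": [-0.0283,0.2,0],"spin": 0.1146,"aperture": 0.05},
    {"trans": [-0.0367,0.2667,0],"spin": 0.1528,"aperture": 0.05},
    {"trans": [-0.0467,0.3333,0],"spin": 0.191,"aperture": 0.05},
    {"trans": [-0.055,0.4,0],"spin": 0.2292,"aperture": 0.05},
    {"trans": [-0.065,0.4667,0],"spin": 0.2674,"aperture": 0.05},
    {"trans": [-0.0745,0.5422,0],"spin": 0.2935,"aperture": 0.05},
    {"trans": [-0.0745,0.5422,0],"spin": 0.2935,"aperture": 0.05},
    {"trans": [-0.0745,0.5422,0],"spin": 0.2935,"aperture": 0.05},
    {"trans": [-0.0745,0.5422,0],"spin": 0.2935,"aperture": 0.05},
    {"trans": [-0.0745,0.5422,0],"spin": 0.2935,"aperture": 0.05},
  ],
)

```text
time: 26.5
ee_pos: [0.5627, -0.0309, 0.1218]
eef_rot: [0.998, -0.067, -0.001, -0.0]
ft_force: [-0.2, -0.3, -6.3]
width: 0.0575
grip_force: 55.0
```

```bash
python3 -c "
from h import *
go(.5632,-.0326,.0845,-.137)"
```

```text
go dx 0.0007 dy 0.0017 dz 0.0373 turn 0.002
```

Converted, 0.037 m / 0.6 = 0.0617, 0.036 m / 0.6 = 0.06, 0.002 rad / 1.5708 = 0.0013.

Emit:
jog_arm(
  ticks=[
    {"trans": [0.0008,0.0017,0.0333],"spin": 0.0013,"aperture": 0.05},
    {"trans": [0.0008,0.0017,0.06],"spin": 0.0013,"aperture": 0.05},
    {"trans": [0.0008,0.0017,0.0617],"spin": 0.0013,"aperture": 0.05},
    {"trans": [0.0008,0.0017,0.0617],"spin": 0.0013,"aperture": 0.05},
    {"trans": [0.0008,0.0017,0.0617],"spin": 0.0013,"aperture": 0.05},
  ],
  squeeze=40,
)

```text
time: 27.0
ee_pos: [0.564, -0.0332, 0.0862]
eef_rot: [0.998, -0.069, 0.0, -0.0]
ft_force: [0.7, -0.0, -5.0]
width: 0.0573
grip_force: 40.0
```

Emit:
jog_arm(
  ticks=[
    {"trans": [0,0,0.0017],"aperture": 0.05},
    {"trans": [0,0,0.0033],"aperture": 0.05},
    {"trans": [0,0,0.005],"aperture": 0.05},
    {"trans": [0,0,0.0067],"aperture": 0.05},
    {"trans": [0,0,0.0083],"aperture": 0.05},
    {"trans": [0,0,0.01],"aperture": 0.05},
    {"trans": [0,0,0.01],"aperture": 0.05},
  ],
)

```text
time: 27.7
ee_pos: [0.5636, -0.0334, 0.0798]
eef_rot: [0.998, -0.07, 0.0, 0.0]
ft_force: [-3.5, -0.1, 0.9]
width: 0.0577
grip_force: 40.0
```

```bash
python3 -c "
from h import *
go(.5632,-.0326,.0676,-.137); s=read_state();print(s['ft_force'],s['torque'])"
```

```text
go dx -0.0005 dy -0.0008 dz 0.0122 turn -0.002
[-3.51040692 -0.1388727   0.88272919] [0.00317755 0.55906292 0.00327788]
```

Converted, 0.005 m / 0.6 = 0.0083, 0.004 m / 0.6 = 0.0067.

Emit:
jog_arm(
  ticks=[
    {"trans": [0,0,0.0017],"aperture": 0.05},
    {"trans": [0,0,0.0033],"aperture": 0.05},
    {"trans": [0,0,0.005],"aperture": 0.05},
    {"trans": [0,0,0.0067],"aperture": 0.05},
    {"trans": [0,0,0.0083],"aperture": 0.05},
    {"trans": [0,0,0.0083],"aperture": 0.05},
  ],
)

```text
time: 28.3
ee_pos: [0.5635, -0.0334, 0.0743]
eef_rot: [0.998, -0.07, -0.0, -0.0]
ft_force: [-2.8, 0.1, -0.4]
width: 0.0578
grip_force: 40.0
```

Emit:
jog_arm(
  ticks=[
    {"trans": [0,0,0.0017],"aperture": 0.05},
    {"trans": [0,0,0.0033],"aperture": 0.05},
    {"trans": [0,0,0.005],"aperture": 0.05},
    {"trans": [0,0,0.0067],"aperture": 0.05},
    {"trans": [0,0,0.0083],"aperture": 0.05},
    {"trans": [0,0,0.0083],"aperture": 0.05},
  ],
)

```text
time: 28.9
ee_pos: [0.5638, -0.0335, 0.0695]
eef_rot: [0.998, -0.07, 0.0, -0.0]
ft_force: [-2.5, 1.2, -1.2]
width: 0.0575
grip_force: 40.0
```

```bash
python3 - <<'E'
from h import *
s=read_state();print(s['ft_force'],s['torque'],s['ee_pos'])
c=camrig.camera("scene"); np.save("s1.npy",c["img"])
I=c["img"].astype(int)
# print brightness map of held pile near the case
sub=I[150:215,280:350]; 
for y in range(0,65,2): print(150+y,''.join('#' if (v.mean()>85 and v[0]-v[2]<50) else('w' if v.mean()>85 else '.') for v in sub[y]))
E
```

```text
[-2.52106643  1.18170022 -1.23798269] [ 0.16285894  0.09094686 -0.02702503] [ 0.56380212 -0.03345513  0.06950393]
150 wwwwwwwwwwwwwwww..........wwwwwwwwwwwwwwww#######################.....
152 ##wwww###w..............wwwwwwwwwwwwwwwwww########################....
154 #ww......................wwwwwwwwwwwwwwww########################.....
156 #w..........................##wwwww#.......#####################......
158 #w........................##########...............#####..............
160 #w.......................wwwwwwww###.....#............................
162 #........................................#...#################........
164 #...............................................##########............
166 #.....................................................................
168 ............................
[... 1067 characters left out ...]
.........................
198 ......................................................................
200 ......................................................................
202 ..................wwww.wwwwwwwwwwwwww.....########....................
204 wwwwwwwwwwwwwwwwwwwwwwwwwwwwwwwwwwww###############........#######....
206 wwwwwwwwwwwwwwwwwwwwwwwwwwwwwwwwwww##############...........####......
208 wwwwwwwwwwwwwwwwwwww.wwwwwwwwwwwwww###########..###.......##.###ww....
210 wwwwwwwwwwwwwwwwwwwwwwwwwwwwwwwwwwwww##########.##........wwwwwwww....
212 wwwwwwwwwwwwwwwwwwwwwwwwwwwwwwwwwwwww###########..#......wwwwwwwww....
214 ........................wwwwwwwwwwwww##########wwwwwwwwwwwwwwwwwww....
```

```bash
cat >> h.py <<'E'
def side(c,y=-.029,xs=np.arange(-.06,.1,.0025),zs=np.arange(.125,0,-.004)):
    e=np.array([.9906,-.1366]); n=np.array([.1366,.9906]); o=np.array([.5295,-.0281])
    P=np.linalg.inv(np.array(c["pose"])); X,Z=np.meshgrid(xs,zs)
    w=np.stack([*(o[:,None,None]+e[:,None,None]*X+n[:,None,None]*y),Z],-1)@P[:3,:3].T+P[:3,3]
    u=w[...,:2]/w[...,2:]; u=u*(1+c["k1"]*(u**2).sum(-1,keepdims=True))*[c["fx"],c["fy"]]+[c["cx"],c["cy"]]
    v=cv2.remap(c["img"],u[...,0].astype(np.float32),u[...,1].astype(np.float32),cv2.INTER_LINEAR).astype(int)
    for z,row in zip(zs,v): print("%4d "%(z*1000)+''.join('.' if p.mean()<65 else ('#' if (p[0]-p[2])/p[0]<.36 else 'w') for p in row))
E
python3 -c "
from h import *
side(camrig.camera('scene'))"
```

```text
125 ................................................................
 121 ................................................................
 117 ................................................................
 112 ................................................................
 108 ................................................................
 104 ................................................................
 100 ................................................................
  96 wwwwwww.........................................................
  92 wwwwwwwwwwwwww..................................................
  88 wwwwwwwwwwwwww......#############...............................
  84 wwwwwwwwwwwwww.###################..........###########.........
  80 wwwwwwwwwwww######################..........############........
  76 wwwwwwwwww#######################..........#############........
  72 wwwwwwwwww#######################..........#############........
  68 wwwwwwwwww#######################.........#############.........
  64 wwwwwwwwww########################........####
[... 438 characters left out ...]

  36 wwwwwwwwwwwwww#########wwwwwwwwwwwwwwwwwwwwwwwwwwwwwwww.........
  32 wwwwwwwwwwwwww#####wwwwwwwwwwwwwwwwwwwwwwwwwwwwwwwwwwwww........
  28 wwwwwwwwwwwwwwwwwwwwwwwwwwwwwwwwwwwwwwwwwwwwwwwwwwwwwwww........
  24 wwwwwwwwwwwwwwwwwwwwwwwwwwwwwwwwwwwwwwwwwwwwwwwwwwwwwwww........
  20 wwwwwwwwwwwwwwwwwwwwwwwwwwwwwwwwwwwwwwwwwwwwwwwwwwwwwwww........
  16 wwwwwwwwwwwwwwwwwwwwwwwwwwwwwwwwwwwwwwwwwwwwwwwwwwwwwwww........
  12 wwwwwwwwwwwwwwwwwwwwwwwwwwwwwwwwwwwwwwwwwwwwwwwwwwwwwwww........
   8 wwwwwwwwwwwwwwwwwwwwwwwwwwwwwwwwwwwwwwwwwwwwwwwwwwwwwwww........
   4 wwwwwwwwwwwwwwwwwwwwwwwwwwwwwwwwwwwwwwwwwwwwwwwwwwwwwwww........
   0 wwwwwwwwwwwwwwwwwwwwwwwwwwwwwwwwwwwwwwwwwwwwwwwwwwwwwwww........
```

Converted, 0.003 m / 0.6 = 0.005, 0.002 m / 0.6 = 0.0033.

Emit:
jog_arm(
  ticks=[
    {"trans": [0,0,0.0017],"aperture": 0.05},
    {"trans": [0,0,0.0033],"aperture": 0.05},
    {"trans": [0,0,0.005],"aperture": 0.05},
    {"trans": [0,0,0.005],"aperture": 0.05},
    {"trans": [0,0,0.005],"aperture": 0.05},
  ],
)

```text
time: 29.5
ee_pos: [0.5638, -0.0335, 0.0666]
eef_rot: [0.998, -0.07, 0.0, 0.0]
ft_force: [-0.2, 0.5, 0.0]
width: 0.0579
grip_force: 40.0
```

```bash
python3 -c "
from h import *
c=camrig.camera('scene')
side(c,xs=np.arange(-.035,.03,.001),zs=np.arange(.054,.016,-.002))
go(.5295,-.0281,.0665,-.137); print(read_state()['ft_force'])"
```

```text
  54 wwwwwww###################################################.......
  52 wwwwwww####################################################......
  49 wwwwwww####################################################......
  47 wwwwww####################################################.......
  45 wwwwww#####################################################......
  43 wwwwwww#####################################################.....
  41 wwwwwww#################################################wwwwwwwww
  39 wwwwwww##############################################wwwwwwwwwwww
  37 wwwwwwww########################################wwwwwwwwwwwwwwwww
  35 wwwwwwww#####################################wwwwwwwwwwwwwwwwwwww
  33 wwwwwwww################################wwwwwwwwwwwwwwwwwwwwwwwww
  31 wwwwwwww############################wwwwwwwwwwwwwwwwwwwwwwwwwwwww
  29 wwwwwwww########################wwwwwwwwwwwwwwwwwwwwwwwwwwwwwwwww
  27 wwwwwwww####################wwwwwwwwwwwwwwwwwwwwwwwwwwwwwwwwwwwww
  25 wwwwwwww#############wwwwwwwwwwwwwwwwwwwwwwwwwwwwwwwwwwwwwwwwwwww
  23 wwwwwwww###########wwwwwwwwwwwwwwwwwwwwwwwwwwwwwwwwwwwwwwwwwwwwww
  21 wwwwwwww######wwwwwwwwwwwwwwwwwwwwwwwwwwwwwwwwwwwwwwwwwwwwwwwwwww
  19 wwwwwwwwwwwwwwwwwwwwwwwwwwwwwwwwwwwwwwwwwwwwwwwwwwwwwwwwwwwwwwwww
  17 wwwwwwwwwwwwwwwwwwwwwwwwwwwwwwwwwwwwwwwwwwwwwwwwwwwwwwwwwwwwwwwww
go dx -0.0347 dy -0.0006 dz 0.0001 turn -0.002
[-0.39846032  1.11940128 -0.05091383]
```

Converted, -0.018 m / 0.6 = -0.03, -0.0006 m / 0.6 = -0.001.

Emit:
jog_arm(
  ticks=[
    {"trans": [-0.0083,-0.001,-0.0017],"aperture": 0.05},
    {"trans": [-0.0167,-0.001,0],"aperture": 0.05},
    {"trans": [-0.0233,-0.001,0.0017],"aperture": 0.05},
    {"trans": [-0.03,-0.001,0.0033],"aperture": 0.05},
    {"trans": [-0.03,-0.001,0.0033],"aperture": 0.05},
    {"trans": [-0.03,-0.001,0.0033],"aperture": 0.05},
  ],
  squeeze=50,
)

```text
time: 30.15
ee_pos: [0.5457, -0.0304, 0.0645]
eef_rot: [0.998, -0.07, 0.0, 0.0]
ft_force: [0.3, 0.6, -6.3]
width: 0.0573
grip_force: 50.0
```

Emit:
jog_arm(
  ticks=[
    {"trans": [-0.0033,0,0],"aperture": 0.05},
    {"trans": [-0.0083,0,0.0017],"aperture": 0.05},
    {"trans": [-0.0133,0,0.0033],"aperture": 0.05},
    {"trans": [-0.0133,0,0.0033],"aperture": 0.05},
    {"trans": [-0.0133,0,0.0033],"aperture": 0.05},
  ],
)

```text
time: 30.65
ee_pos: [0.5377, -0.0293, 0.0626]
eef_rot: [0.998, -0.07, -0.0, 0.0]
ft_force: [-0.7, 0.9, -4.2]
width: 0.0575
grip_force: 50.0
```

```bash
python3 -c "
from h import *
c=camrig.camera('scene')
side(c,xs=np.arange(-.04,.03,.0015),zs=np.arange(.05,.006,-.003))
go(.5295,-.0281,.0665,-.137); print(read_state()['ft_force'])"
```

```text
  50 wwwwwwwww###############................###wwww
  47 wwwwwwwww################...............wwwwwww
  44 wwwwwwwww###############...............wwwwwwww
  40 wwwwwwwww###############..............wwwwwwwww
  37 wwwwwwwww##############wwwwwwwwwwwwwwwwwwwwwwww
  34 wwwwwwwww##########wwwwwwwwwwwwwwwwwwwwwwwwwwww
  31 wwwwwwwww######wwwwwwwwwwwwwwwwwwwwwwwwwwwwwwww
  28 wwwwwwwwwwwwwwwwwwwwwwwwwwwwwwwwwwwwwwwwwwwwwww
  25 wwwwwwwwwwwwwwwwwwwwwwwwwwwwwwwwwwwwwwwwwwwwwww
  22 wwwwwwwwwwwwwwwwwwwwwwwwwwwwwwwwwwwwwwwwwwwwwww
  19 wwwwwwwwwwwwwwwwwwwwwwwwwwwwwwwwwwwwwwwwwwwwwww
  16 wwwwwwwwwwwwwwwwwwwwwwwwwwwwwwwwwwwwwwwwwwwwwww
  13 wwwwwwwwwwwwwwwwwwwwwwwwwwwwwwwwwwwwwwwwwwwwwww
  10 wwwwwwwwwwwwwwwwwwwwwwwwwwwwwwwwwwwwwwwwwwwwwww
   7 wwwwwwwwwwwwwwwwwwwwwwwwwwwwwwwwwwwwwwwwwwwwwww
go dx -0.0084 dy 0.0000 dz -0.0039 turn -0.002
[-1.15651554 -0.15589941 -4.20378844]
```

Converted, 0.015 m / 0.6 = 0.025, 0.01 m / 0.6 = 0.0167.

Emit:
jog_arm(
  ticks=[
    {"trans": [0.0008,0,0.0033],"aperture": 0.05},
    {"trans": [0.0017,0,0.0067],"aperture": 0.05},
    {"trans": [0.0025,0,0.01],"aperture": 0.05},
    {"trans": [0.0033,0,0.0133],"aperture": 0.05},
    {"trans": [0.005,0,0.0167],"aperture": 0.05},
    {"trans": [0.0058,0,0.0208],"aperture": 0.05},
    {"trans": [0.0067,0,0.025],"aperture": 0.05},
    {"trans": [0.0067,0,0.025],"aperture": 0.05},
  ],
  squeeze=40,
)

```text
time: 31.5
ee_pos: [0.5417, -0.0297, 0.0471]
eef_rot: [0.998, -0.07, -0.0, -0.0]
ft_force: [2.5, -0.6, -0.6]
width: 0.0577
grip_force: 40.0
```

```bash
python3 -c "
from h import *
c=camrig.camera('scene')
side(c,xs=np.arange(-.04,.065,.002),zs=np.arange(.06,.006,-.003))
go(.5295,-.0281,.0335,-.137); print(read_state()['ft_force'])"
```

```text
  60 www##################............############wwwwwwww
  56 wwwww################...........############wwwwwwwww
  53 wwwwww##############............###########wwwwwwwwww
  50 wwwwww##############............############wwwwwwwww
  47 wwwwww##############............############wwwwwwwww
  44 wwwwww##############............###########wwwwwwwwww
  41 wwwwww##############............############wwwwwwwww
  38 wwwwwww#############............############wwwwwwwww
  35 wwwwwww##############...........###########wwwwwwwwww
  32 wwwwwww#############............#####wwwwwwwwwwwwwwww
  29 wwwwwww#############............wwwwwwwwwwwwwwwwwwwww
  26 wwwwwww##############..........wwwwwwwwwwwwwwwwwwwwww
  23 wwwwwww########wwwwwww.........wwwwwwwwwwwwwwwwwwwwww
  20 wwwwwwwwwwwwwwwwwwwwwwwwwwwwwwwwwwwwwwwwwwwwwwwwwwwww
  17 wwwwwwwwwwwwwwwwwwwwwwwwwwwwwwwwwwwwwwwwwwwwwwwwwwwww
  14 wwwwwwwwwwwwwwwwwwwwwwwwwwwwwwwwwwwwwwwwwwwwwwwwwwwww
  11 wwwwwwwwwwwwwwwwwwwwwwwwwwwwwwwwwwwwwwwwwwwwwwwwwwwww
   8 wwwwwwwwwwwwwwwwwwwwwwwwwwwwwwwwwwwwwwwwwwwwwwwwwwwww
go dx -0.0121 dy 0.0001 dz 0.0137 turn -0.002
[ 1.97471635 -0.34175328 -1.10730555]
```

Converted, 0.0115 m / 0.6 = 0.0192, 0.0015 m / 0.6 = 0.0025.

Emit:
jog_arm(
  ticks=[
    {"trans": [0.0005,0,0.0033],"aperture": 0.05},
    {"trans": [0.001,0,0.0067],"aperture": 0.05},
    {"trans": [0.0017,0,0.01],"aperture": 0.05},
    {"trans": [0.0022,0,0.0133],"aperture": 0.05},
    {"trans": [0.0025,0,0.0167],"aperture": 0.05},
    {"trans": [0.0025,0,0.0192],"aperture": 0.05},
    {"trans": [0.0025,0,0.0192],"aperture": 0.05},
    {"trans": [0.0025,0,0.0192],"aperture": 0.05},
  ],
)

```text
time: 32.35
ee_pos: [0.5431, -0.03, 0.0359]
eef_rot: [0.998, -0.07, -0.0, 0.0]
ft_force: [2.6, 0.4, -1.6]
width: 0.0578
grip_force: 40.0
```

```bash
python3 -c "
from h import *
go(.5295,-.0281,.0335,-.137); print(read_state()['ft_force'])"
```

```text
go dx -0.0137 dy -0.0000 dz 0.0024 turn -0.002
[ 2.57822241  0.39251161 -1.62737184]
```

Converted, 0.0028 m / 0.6 = 0.0047, 0.002 m / 0.6 = 0.0033.

Emit:
jog_arm(
  ticks=[
    {"trans": [0,0,0.0017],"aperture": 0.05},
    {"trans": [0,0,0.0033],"aperture": 0.05},
    {"trans": [0,0,0.0047],"aperture": 0.05},
    {"trans": [0,0,0.0047],"aperture": 0.05},
  ],
)

```text
time: 32.75
ee_pos: [0.5434, -0.0301, 0.0332]
eef_rot: [0.998, -0.07, 0.0, 0.0]
ft_force: [2.3, -1.0, -1.0]
width: 0.0579
grip_force: 40.0
```

```bash
python3 -c "
from h import *
c=camrig.camera('scene')
side(c,xs=np.arange(-.04,.065,.002),zs=np.arange(.06,.006,-.003))
go(.5295,-.0281,.0335,-.137); print(read_state()['ft_force'])"
```

```text
  60 www######.....................................wwwwwww
  56 wwwwww###.....................................wwwwwww
  53 wwwwww########...............................wwwwwwww
  50 wwwwww##############.......................#wwwwwwwww
  47 wwwwww###############.............##########wwwwwwwww
  44 wwwwww###############.............##########wwwwwwwww
  41 wwwwww###############.............##########wwwwwwwww
  38 wwwwww###############.............##########wwwwwwwww
  35 wwwwww###############............###########wwwwwwwww
  32 wwwwwww###############...........###########wwwwwwwww
  29 wwwwwww##############............###########wwwwwwwww
  26 wwwwwww##############............###########wwwwwwwww
  23 wwwwwww##############............###########wwwwwwwww
  20 wwwwwww##############............###########wwwwwwwww
  17 wwwwwww##############............##########wwwwwwwwww
  14 wwwwwwwwwwww#########............#########wwwwwwwwwww
  11 wwwwwwwwwwwwwwwwwwwwww..........wwwwwwwwwwwwwwwwwwwww
   8 wwwwwwwwwwwwwwwwwwwwwwwwwwwwwwwwwwwwwwwwwwwwwwwwwwwww
go dx -0.0140 dy 0.0000 dz -0.0003 turn -0.002
[ 1.32203581 -0.34245176 -0.97320416]
```

Converted, 0.001 m / 0.6 = 0.0017, 0.0005 m / 0.6 = 0.0008.

Emit:
jog_arm(
  ticks=[
    {"trans": [0,0,0.0008],"aperture": 0.05},
    {"trans": [0,0,0.0017],"aperture": 0.05},
    {"trans": [0,0,0.0017],"aperture": 0.05},
  ],
  squeeze=25,
)

```text
time: 33.1
ee_pos: [0.5433, -0.0301, 0.0326]
eef_rot: [0.998, -0.07, -0.0, 0.0]
ft_force: [-0.9, -0.6, 5.4]
width: 0.0579
grip_force: 25.0
```

Emit:
jog_arm(
  ticks=[
    {"trans": [0,0,0.0008],"aperture": 0.05},
    {"trans": [0,0,0.0008],"aperture": 0.05},
    {"trans": [0,0,0.0008],"aperture": 0.05},
  ],
  squeeze=12,
)

```text
time: 33.4
ee_pos: [0.5433, -0.03, 0.0325]
eef_rot: [0.998, -0.07, -0.0, 0.0]
ft_force: [-2.8, 0.4, 10.6]
width: 0.0581
grip_force: 16.7
```

```bash
python3 -c "
from bench import r, camrig, read_state
print(read_state()['torque'])"
```

```text
[0.0032209  0.81481674 0.02717211]
```

Converted, -0.0005 m / 0.6 = -0.0008, -0.0003 m / 0.6 = -0.0005.

Emit:
jog_arm(
  ticks=[
    {"trans": [0,0,-0.0005],"aperture": 0.05},
    {"trans": [0,0,-0.0008],"aperture": 0.05},
    {"trans": [0,0,-0.0008],"aperture": 0.05},
    {"trans": [0,0,-0.0008],"aperture": 0.05},
  ],
  squeeze=3,
)

```text
time: 33.8
ee_pos: [0.5433, -0.03, 0.0325]
eef_rot: [0.998, -0.07, -0.0, 0.0]
ft_force: [-1.6, -0.4, 6.2]
width: 0.0579
grip_force: 8.8
```

Emit:
jog_arm(
  ticks=[
    {"aperture": 0.06},
    {"aperture": 0.065},
    {"aperture": 0.07},
    {"aperture": 0.07},
    {"aperture": 0.07},
    {"trans": [0,0,-0.05],"aperture": 0.07},
    {"trans": [0,0,-0.1167],"aperture": 0.07},
    {"trans": [0,0,-0.1833],"aperture": 0.07},
    {"trans": [0,0,-0.1833],"aperture": 0.07},
    {"trans": [0,0,-0.1833],"aperture": 0.07},
  ],
)

```text
time: 34.8
ee_pos: [0.5435, -0.0301, 0.1426]
eef_rot: [0.998, -0.07, 0.001, 0.0]
ft_force: [-0.5, -0.4, -0.4]
width: 0.0701
grip_force: 0.0
```

```bash
python3 -c "
from h import *
c=camrig.camera('scene')
side(c,xs=np.arange(-.04,.065,.002),zs=np.arange(.06,.006,-.002))
go(.5295,-.0281,.0335,-.137);go(.439,-.0163,.081,-.146); print(read_state()['ft_force'])"
```

```text
  60 ww############################################wwwwwww
  57 wwwww########################################wwwwwwww
  55 wwwww#######################################wwwwwwwww
  53 wwwwww######################################wwwwwwwww
  51 wwwwww######################################wwwwwwwww
  49 wwwwww######################################wwwwwwwww
  47 wwwwww######################################wwwwwwwww
  45 wwwwww######################################wwwwwwwww
  43 wwwwww######################################wwwwwwwww
  41 wwwwww######################################wwwwwwwww
  39 wwwwww######################################wwwwwwwww
  37 wwwwww######################################wwwwwwwww
  35 wwwwww######################################wwwwwwwww
  33 wwwwww######################################wwwwwwww
[... 198 characters left out ...]
##############################wwwwwwwww
  23 wwwwwww#####################################wwwwwwwww
  21 wwwwwww#####################################wwwwwwwww
  19 wwwwwww#####################################wwwwwwwww
  17 wwwwwww#####################################wwwwwwwww
  15 wwwwwww###################################wwwwwwwwwww
  13 wwwwwwwwwwwwwwwwwwwwwwwwwwwwwwwwwwwwwwwwwwwwwwwwwwwww
  11 wwwwwwwwwwwwwwwwwwwwwwwwwwwwwwwwwwwwwwwwwwwwwwwwwwwww
   9 wwwwwwwwwwwwwwwwwwwwwwwwwwwwwwwwwwwwwwwwwwwwwwwwwwwww
   7 wwwwwwwwwwwwwwwwwwwwwwwwwwwwwwwwwwwwwwwwwwwwwwwwwwwww
go dx -0.0134 dy -0.0002 dz 0.1079 turn -0.002
go dx -0.1047 dy 0.0007 dz 0.0604 turn 0.007
[ 0.51033556 -0.16635574 -1.01444166]
```

Converted, -0.1047 m / 0.6 = -0.1745, 0.0604 m / 0.6 = 0.1007, 0.007 rad / 1.5708 = 0.0045.

Emit:
jog_arm(
  ticks=[
    {"trans": [-0.0833,0.0012,0],"spin": 0.0045,"aperture": 0.08},
    {"trans": [-0.1745,0.0012,0],"spin": 0.0045,"aperture": 0.08},
    {"trans": [-0.1745,0.0012,0],"spin": 0.0045,"aperture": 0.08},
    {"trans": [-0.1745,0.0012,0.05],"spin": 0.0045,"aperture": 0.08},
    {"trans": [-0.1745,0.0012,0.1007],"spin": 0.0045,"aperture": 0.08},
    {"trans": [-0.1745,0.0012,0.1007],"spin": 0.0045,"aperture": 0.08},
    {"trans": [-0.1745,0.0012,0.1007],"spin": 0.0045,"aperture": 0.08},
    {"trans": [-0.1745,0.0012,0.1007],"spin": 0.0045,"aperture": 0.045},
    {"trans": [-0.1745,0.0012,0.1007],"spin": 0.0045,"aperture": 0.045},
    {"trans": [-0.1745,0.0012,0.1007],"spin": 0.0045,"aperture": 0.045},
    {"trans": [-0.1745,0.0012,0.1007],"spin": 0.0045,"aperture": 0.045},
    {"trans": [-0.1745,0.0012,0.1007],"spin": 0.0045,"aperture": 0.045},
  ],
  squeeze=25,
)

```text
time: 36.05
ee_pos: [0.4397, -0.0163, 0.0821]
eef_rot: [0.997, -0.073, 0.0, 0.0]
ft_force: [0.1, -1.1, 1.6]
width: 0.0496
grip_force: 25.1
```

Emit:
jog_arm(
  ticks=[
    {"trans": [0.0167,0.0003,0],"aperture": 0.045},
    {"trans": [0.0417,0.0003,0],"aperture": 0.045},
    {"trans": [0.0667,0.0003,0],"aperture": 0.045},
    {"trans": [0.0917,0.0003,0],"aperture": 0.045},
    {"trans": [0.1167,0.0003,0],"aperture": 0.045},
    {"trans": [0.1417,0.0003,0],"aperture": 0.045},
    {"trans": [0.1667,0.0003,0],"aperture": 0.045},
    {"trans": [0.1667,0.0003,0],"aperture": 0.045},
  ],
)

```text
time: 36.85
ee_pos: [0.5409, -0.0297, 0.0821]
eef_rot: [0.997, -0.073, 0.001, -0.001]
ft_force: [2.0, 3.9, 3.4]
width: 0.0493
grip_force: 25.0
```

Emit:
jog_arm(
  ticks=[
    {"trans": [0.0067,0,0],"aperture": 0.045},
    {"trans": [0.0133,0,0],"aperture": 0.045},
    {"trans": [0.015,0,0],"aperture": 0.045},
    {"trans": [0.015,0,0],"aperture": 0.045},
  ],
)

```text
time: 37.25
ee_pos: [0.5473, -0.0306, 0.0821]
eef_rot: [0.997, -0.072, -0.001, -0.001]
ft_force: [-3.5, 6.5, 7.0]
width: 0.0495
grip_force: 25.0
```

Converted, 0.004 m / 0.6 = 0.0067, 0.002 m / 0.6 = 0.0033.

Emit:
jog_arm(
  ticks=[
    {"trans": [0.0033,0.0017,0],"aperture": 0.045},
    {"trans": [0.0067,0.0017,0],"aperture": 0.045},
    {"trans": [0.0067,0.0017,0],"aperture": 0.045},
    {"trans": [0.0067,0.0017,0],"aperture": 0.045},
  ],
  squeeze=35,
)

```text
time: 37.65
ee_pos: [0.5478, -0.0307, 0.0818]
eef_rot: [0.997, -0.072, -0.004, -0.001]
ft_force: [-21.6, 10.8, 21.7]
width: 0.0494
grip_force: 35.0
```

Emit:
jog_arm(
  ticks=[
    {"trans": [0.005,0,0],"aperture": 0.045},
    {"trans": [0.005,0,0],"aperture": 0.045},
    {"trans": [0.005,0,0],"aperture": 0.045},
  ],
)

```text
time: 37.95
ee_pos: [0.5487, -0.0308, 0.0814]
eef_rot: [0.997, -0.072, -0.007, -0.001]
ft_force: [-30.5, 11.5, 29.6]
width: 0.0493
grip_force: 35.0
```

Converted, -0.2 m / 0.6 = -0.3333, -0.15 m / 0.6 = -0.25.

Emit:
jog_arm(
  ticks=[
    {"trans": [-0.0083,0,0],"aperture": 0.045},
    {"trans": [-0.0083,0,0],"aperture": 0.08},
    {"trans": [-0.0083,0,0],"aperture": 0.08},
    {"trans": [-0.0083,0,0],"aperture": 0.08},
    {"trans": [-0.0083,0,-0.0833],"aperture": 0.08},
    {"trans": [-0.0083,0,-0.1667],"aperture": 0.08},
    {"trans": [-0.0083,0,-0.25],"aperture": 0.08},
    {"trans": [-0.0083,-0.1667,-0.25],"aperture": 0.08},
    {"trans": [-0.0083,-0.3333,-0.25],"aperture": 0.08},
    {"trans": [-0.0083,-0.3333,-0.25],"aperture": 0.08},
    {"trans": [-0.0083,-0.3333,-0.25],"aperture": 0.08},
  ],
)

```text
time: 39.05
ee_pos: [0.5788, 0.1653, 0.232]
eef_rot: [0.997, -0.074, 0.0, 0.0]
ft_force: [0.4, -0.7, 0.4]
width: 0.0796
grip_force: 0.0
```

```bash
python3 - <<'E'
from h import *
s=read_state(); print(s["ee_pos"],s["ft_force"])
t=camrig.camera("top"); c=camrig.camera("scene")
red=lambda I:(I[...,0]-I[...,1]>45)&(I[...,1]<150)
e=np.array([.9906,-.1366]); o=np.array([.5295,-.0281])
for k,roi,z in((t,(300,190,335,215),.066),(c,(318,198,345,212),.063)):
    w=cast(k,contour(k,roi,red),z); b=cv2.minAreaRect((w*1000).astype(np.float32)); print("pull x",(np.array(b[0])/1000-o)@e,b[1])
side(c,xs=np.arange(-.09,.09,.003),zs=np.arange(.085,.006,-.004))
E
```

```text
[0.57884385 0.16530259 0.23201123] [ 0.40045322 -0.66138725  0.35415937]
pull x -0.0035037901612853988 (66.4100112915039, 139.8648681640625)
pull x -0.003356722845611581 (41.5646858215332, 40.87814712524414)
  85 .....wwwwwwwwwwwwwwwwwwwwwwwwwwwwwwwwwwwwwwwwwwwwwwwwwww....
  81 .....wwwwwwwwwwwwwwwwwwwwwwwwwwwwwwwwwwwwwwwwwwwwwwwwwww....
  77 .....wwwwwwwwwwwwwwwwwwwwwwwwwwwwwwwwwwwwwwwwwwwwwwwwwww....
  73 .....wwwwwwwwwwwwwwwwwwwwwwwwwwwwwwwwwwwwwwwwwwwwwwwwwww....
  68 .....wwwwwwwwwwwwwwwwwwwwwwwwwwwwwwwwwwwwwwwwwwwwwwwwwww....
  64 .....wwwwwwwwwwwwwwwwwwwwwwwwwwwwwwwwwwwwwwwwwwwwwwwwwwww...
  60 .....wwwwwwwwwwwwwwwwwwwwwwwwwwwwwwwwwwwwwwwwwwwwwwwwwwww...
  56 ....wwwwwwwwwwwwwwwwwwwwwwwwwwwwwwwwwwwwww#www##wwwwwwwww...
  52 ....wwwwwwwwwwwwwwwwwwwwwwwwwwwwwwwwwwwwwwwwwwwwwwwwwwwww...
  48 .....wwwwwwwwwwwwwwwwwwwwwwwwwwwwwwwwwwwwwwwwwwwwwwwwwwww...
  44 .....wwwwwwwwwwwwwwww#########################wwwwwwwwwww...
  40 .....wwwwwwwwwwwwwwww#########################wwwwwwwwww....
  36 .....wwwwwwwwwwwwwwww#########################wwwwwwwwww....
  32 .....wwwwwwwwwwwwwwww#########################wwwwwwwwww....
  28 .....wwwwwwwwwwwwwwww#########################wwwwwwwwwww...
  24 .....wwwwwwwwwwwwwwww#########################wwwwwwwwww....
  20 .....wwwwwwwwwwwwwwww#########################wwwwwwwwwww...
  16 .....wwwwwwwwwwwwwwww#########################wwwwwwwwwww...
  12 .....wwwwwwwwwwwwwwwwwwwwwwwwwwwwwwwwwwwwwwwwwwwwwwwwwww....
   8 .....wwwwwwwwwwwwwwwwwwwwwwwwwwwwwwwwwwwwwwwwwwwwwwwwwww....
```

```bash
python3 - <<'E'
from h import *
e=np.array([.9906,-.1366]); o=np.array([.5295,-.0281])
for n,roi,z in(("top",(300,190,335,215),.066),("scene",(318,195,345,212),.063)):
    k=camrig.camera(n); x0,y0,x1,y1=roi; I=k["img"][y0:y1,x0:x1].astype(float); v=I[...,1]/I[...,0]; m=v<v.min()+.12
    ys,xs=np.nonzero(m); w=cast(k,np.c_[xs+x0,ys+y0],z); print(n,m.sum(),v.min(),np.median((w-o)@e),np.median(w,0))
E
```

```text
top 350 0.6024844720496895 0.005229704518451559 [ 0.53457513 -0.0187695 ]
scene 41 0.6089743589743589 0.01820027312981407 [ 0.54838792 -0.0253408 ]
```

Scene puts the pull at +18 mm, which is fully shut, so I'm handing the job in.

```bash
python3 -c "
from bench import r, camrig, read_state
print(r.close_job())"
```

```text
the job is handed in; nothing more can be done
None
```

The job is handed in: all three stones lie flat in the case with the lid fully shut, at about 39 s, though my first lift left the bottom stone behind, so I re-stacked and re-squared the pile before lifting all three together.

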